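Dock sensor modules on a screw-driven test station and probe them

ROBOT

A 7-joint arm with a two-finger parallel gripper is mounted at the origin on the work surface. World frame = base frame: x ahead of the robot, y to its left, z up, the work surface at z = 0. Lengths are in m, angles in rad, forces in N, time in s.
With the tool pointing down it reaches from about 0.4 to 0.85 m from the base axis. Payload 4.5 kg.
Tool frame: the origin (TCP) lies midway between the tips of the shut fingers; the grasp point (between the pads) lies 19 mm behind it; x points along the fingers, y is the direction in which the jaws open and shut, and the axes are right-handed (so a half turn about x gives the same grasp; the last joint's range is limited). The gripper opens to 88 mm and grips with 3 to 60 N. Pads are 18 mm wide; open, the fingers measure 123 mm over their backs; the gripper's body (75 mm by 187 mm) begins 45 mm behind the grasp point.
Start: joints at [-1.201, 0.689, -0.195, 1.565, 0.157, 0.902, -0.215], TCP at [0.206, 0.59, 0.239] pointing down, gripper open.
Joint ranges: [-3.01, 3.01], [-0.46, 2.08], [-1.47, 1.51], [0.13, 2.56], [-1, 4.14], [0.04, 2.09], [-2.66, 2.66]. Speed limits (rad/s): [2.57, 2.57, 3.14, 3.14, 3.14, 3.14, 3.14].

INTERFACE

Orientations are given as a unit quaternion [x, y, z, w].
In Python, from plant import r, eyes gives the robot as it stands.
- The arm moves only by the shell command python3 -m pendant 'ROWS' [FORCE]. ROWS is JSON, a list that holds one entry, the list of rows, each a list of 7 numbers: the turn, a rotation vector about the tool's x, y, z in rad, then the shift along the tool's x, y, z in cm, then the finger opening in cm, from 0 to 8.81. A call has 1 to 10 rows; each row shifts and turns the commanded pose from where the row before left it, along the tool's axes as they then stand; what a row does not reach is not made up. A row lasts 1/12 s, in which the tool goes at most 41.7 mm and 7.16 degrees, less where a joint would pass 70% of its speed; a pose out of reach is approached as far as the arm can. A call is refused whole if a number of a shift passes 4.17 or a number of a turn 0.125, either way. A call with a gripper value outside its range is refused whole. The fingers move at their own pace and stop on an object; FORCE is the grip in N (left out, the last holds). Time passes only in rows, so rows that do not move let the fingers close. It gives the time, the measured TCP pose, the force and the opening at its end, in the units of the state.
- r.get_state(): the state, without advancing time (a new reading comes with each control period).
- eyes.snapshot(name): name is "scene" or "side" or "wrist"; returns the picture (420x560x3 uint8, red, green, blue); there is no depth.
- eyes.camera_info(name): a dict with "fovy" (degrees; the focal length in pixels is half the picture's height over the tangent of half this angle, whatever the lens; pixels are square), "cx", "cy" (the principal point, pixels), "world_from_camera" (4x4, takes a point from camera to world coordinates). Camera axes: x right, y up, looking along -z (the intrinsics and any distortion apply to the point x, -y, -z); pixel columns grow to the right and rows downward; lengths in m; the calibration is good to about 2 mm. A picture is of the moment at which its call begins: read the wrist's pose just before it. camera_info takes no time and is no camera call; for the wrist camera it gives the pose at the moment of the call.
- r.finish_job(): hands the job in, once; it reports no verdict.
The state is a dict: "clock": time; "q": joint angles; "qd": joint speeds; "joint_torque": joint torques, N m; "tool_pos": TCP position; "eef_rot": TCP orientation; "contact_force": force on the tool from outside, world axes, zero at the start; "moment": the same for the moment, N m; "opening": opening from 0.0 (shut) to 1.0 (fully open).
Only numpy, scipy, OpenCV 4.12 (cv2) and the standard library are available. Lean on these libraries where they do the work, as an engineer would, in place of code of your own. Each camera call takes 0.05 s, during which the arm holds its last target.

TASK

Lay each of the sensor modules from the mat flat into its matching nest on the carriage (any one may be missing today), then wind the handwheel clockwise until the carriage is fully up against its stop. With the carriage there, take the probe from its stand and press its tip for half a second on the brass pad of each module in turn, starting with the one nearest the handwheel and working away from it, then hang the probe upright back in its stand. Leave the carriage at the stop with the modules in their nests, and don't disturb the tape roll, the screwdriver or the red bin.

Things in the scene. Friction and masses are not known exactly. Their poses are not given: they have to be found in the camera images.
- module_short: short sensor module, may be absent: closed black box with a yellow lid, 44 wide (its x) x 50 long (its y) x 36 high; origin at the centre of its underside, z up. A steel round connector (13 dia, 10 high) stands on the lid at y = +12.5 mm, a brass test pad (13 dia, flush, black-rimmed) at y = -12.5. About 150 g (hidden, 0.7 to 1.4 times). It may lie either way round in its nest
- pad_short (a point): centre of the brass test pad on top of the short module's lid, 36 mm above its underside
- nest_short (a point): centre of the floor of the short module's nest, a pocket 50 (x) x 56 (y) mm, 7 deep, sunk in the carriage's flat top plate: 3 mm play all round. Its axes are the bed's axes
- module_medium: medium sensor module, may be absent: closed black box with a yellow lid, 44 wide (its x) x 66 long (its y) x 36 high; origin at the centre of its underside, z up. A steel round connector (13 dia, 10 high) stands on the lid at y = +16.5 mm, a brass test pad (13 dia, flush, black-rimmed) at y = -16.5. About 166 g (hidden, 0.7 to 1.4 times). It may lie either way round in its nest
- pad_medium (a point): centre of the brass test pad on top of the medium module's lid, 36 mm above its underside
- nest_medium (a point): centre of the floor of the medium module's nest, a pocket 50 (x) x 72 (y) mm, 7 deep, sunk in the carriage's flat top plate: 3 mm play all round. Its axes are the bed's axes
- module_long: long sensor module, may be absent: closed black box with a yellow lid, 44 wide (its x) x 84 long (its y) x 36 high; origin at the centre of its underside, z up. A steel round connector (13 dia, 10 high) stands on the lid at y = +21 mm, a brass test pad (13 dia, flush, black-rimmed) at y = -21. About 184 g (hidden, 0.7 to 1.4 times). It may lie either way round in its nest
- pad_long (a point): centre of the brass test pad on top of the long module's lid, 36 mm above its underside
- nest_long (a point): centre of the floor of the long module's nest, a pocket 50 (x) x 90 (y) mm, 7 deep, sunk in the carriage's flat top plate: 3 mm play all round. Its axes are the bed's axes
- bed: fixed aluminium bed with a grey gearbox (110 x 100 x 58 mm high) and handwheel at its -y end, a dark steel stop block (94 x 18 x 52 high) at its +y end; origin on the bench, y = the carriage's travel towards the stop. Nests in a row along y: short nearest the handwheel, then medium, then long; nest floors 50, plate top 57 mm above the bench, plate 100 wide
- carriage (a joint): travel of the carriage in m: 0 = farthest from the stop, 0.060 = against the stop (it goes no farther). Driven only by the handwheel, 15 mm a turn
- handwheel (a joint): angle of the handwheel in rad, 0 to 25.2, counted over all turns; grows as the wheel is wound clockwise seen from above, which drives the carriage towards the stop (25.1 = at the stop). It stays where it is left; needs about 2 to 3 N at the crank
- wheel_axis (a point): centre of the top face of the handwheel (black disc, 110 dia, 10 thick, horizontal, its axis vertical), 74 mm above the bench
- crank_grip (a point): middle of the handwheel's crank: upright, freely spinning round black knob, 20 dia, 46 high (from 1 mm above the disc), standing 42 mm off the wheel axis; this point is 27 mm above the disc's top face, 20 mm below the knob's top
- probe: test probe, about 100 g, upright in its stand: origin at the centre of the underside of its square collar (40 x 40 x 6); above it a grey grip 22 x 22 mm, z = 6 to 66 (sides along x, y), with a 12 mm cap to z = 78; below it a steel shaft 14 dia to z = -45 and a spring plunger 5 dia to z = -55, which yields up to 8 mm (0.5 N at first touch, 4.5 N fully in)
- probe_tip (a point): tip of the probe's plunger, 55 mm below the collar's underside when free, 91 mm below the middle of the grey grip
- stand_seat (a point): middle of the square 20 x 20 mm hole in the top plate of the probe's dark steel stand, on the plate's top face, 70 mm above the bench (plate 70 x 70, 8 thick, foot 90 x 90); sides of the hole along this frame's x and y. The probe hangs in it by its collar, shaft through the hole
- mat: fixed thin mat, 130 (x) x 500 (y) x 3 mm thick, on which the modules start, lying flat; origin at the centre of its underside
- tape_roll: loose roll of tape, bystander, 90 dia x 24 high, origin under its centre
- screwdriver: loose screwdriver, bystander, origin under its middle
- red_bin: open red bin, bystander, 160 x 100 x 75 high, origin under its centre
Not all that is in view belongs to the job. Leave any green look-alike of the module_medium alone.

How it is judged:
On the way, in this order (a step that is already met when the one before it is completed fails the run):
1. every module present lies in its own nest while the carriage is still away from the stop (horizontal distance between module_short and nest_short below 0.008 m and z of module_short in the frame of nest_short below 0.004 m and angle between each of module_short, module_medium, module_long's own z axis and vertical below 0.08 rad and horizontal distance between module_medium and nest_medium below 0.008 m and z of module_medium in the frame of nest_medium below 0.004 m and horizontal distance between module_long and nest_long below 0.008 m and z of module_long in the frame of nest_long below 0.004 m and value of joint carriage below 0.03 m), for 0.2 s.
2. the handwheel has been wound until the carriage is up against the stop (value of joint carriage above 0.0583 m), for 0.2 s.
3. the probe tip is pressed on the brass pad of the short module, which lies in its nest (distance between probe_tip and pad_short below 0.0065 m and contact force between probe and module_short above 0.3 N and horizontal distance between module_short and nest_short below 0.008 m and z of module_short in the frame of nest_short below 0.004 m and angle between module_short's own z axis and vertical below 0.08 rad), for 0.2 s.
4. the probe tip is pressed on the brass pad of the medium module, which lies in its nest (distance between probe_tip and pad_medium below 0.0065 m and contact force between probe and module_medium above 0.3 N and horizontal distance between module_medium and nest_medium below 0.008 m and z of module_medium in the frame of nest_medium below 0.004 m and angle between module_medium's own z axis and vertical below 0.08 rad), for 0.2 s.
5. the probe tip is pressed on the brass pad of the long module, which lies in its nest (distance between probe_tip and pad_long below 0.0065 m and contact force between probe and module_long above 0.3 N and horizontal distance between module_long and nest_long below 0.008 m and z of module_long in the frame of nest_long below 0.004 m and angle between module_long's own z axis and vertical below 0.08 rad), for 0.2 s.
At the end, for the whole second after the job is handed in: every module present flat in its own nest (centre within 8 mm of the nest's, underside within 4 mm of its floor), carriage at the stop (at least 58.3 of its 60 mm), probe hanging upright in its stand with its collar down on the plate (within 8 mm sideways, 4 mm in height), all at rest and released (horizontal distance between module_short and nest_short below 0.008 m and z of module_short in the frame of nest_short below 0.004 m and angle between each of module_short, module_medium, module_long, probe's own z axis and vertical below 0.08 rad and horizontal distance between module_medium and nest_medium below 0.008 m and z of module_medium in the frame of nest_medium below 0.004 m and horizontal distance between module_long and nest_long below 0.008 m and z of module_long in the frame of nest_long below 0.004 m and linear speed of each of module_short, module_medium, module_long, probe below 0.02 m/s and value of joint carriage above 0.0583 m and horizontal distance between probe and stand_seat below 0.008 m and z of probe in the frame of stand_seat below 0.004 m); the robot touches nothing.
It fails at once if the tape roll is disturbed (moved over 30 mm) (distance of tape_roll from where it was at the start of the episode above 0.03 m).
It fails at once if the screwdriver is disturbed (moved over 30 mm) (distance of screwdriver from where it was at the start of the episode above 0.03 m).
It fails at once if the red bin is disturbed (moved over 30 mm) (distance of red_bin from where it was at the start of the episode above 0.03 m).
Of module_short, module_medium, module_long only 2 to 3 are there at a start; the rules pass over those that are not, and their reading is None.
At some moment in a run one of module_short, module_medium, module_long may be knocked a few centimetres aside while the robot is not near it.
Once in a run the grip may slacken for a moment while it holds something.
It also fails if it takes over 210 s, if anything falls off the work surface, if the arm or the gripper's body presses on something with over 40 N, if the wrist force passes 120 N, or if a joint passes its speed limit or range.

## Working session

There is one attempt and no reset: what is moved stays moved. The work goes in short steps, Python scripts to look and compute and a shell command to move; the robot and the scene stay as the last step left them, time stands still between calls to the robot, and variables do not carry over. Pictures are saved under pics/ and viewed, and the job is handed in when it is done.

```bash
ls -la; mkdir -p pics; python3 - <<'E'
from plant import r, eyes
import cv2
print(r.get_state())
for n in ["scene","side","wrist"]:
    print(n,eyes.camera_info(n))
    im=eyes.snapshot(n); cv2.imwrite(f"pics/{n}0.png",im[:,:,::-1])
E
```

```text
total 12
drwxr-xr-x  3 agent agent 4096 Dec  7 16:46 .
drwxr-xr-x 23 root  root  4096 Dec  7 16:46 ..
drwxr-xr-x  2 agent agent 4096 Dec  7 16:46 pics
{'clock': 0.0, 'q': array([-1.20120809,  0.69001949, -0.19453575,  1.56634865,  0.15727751,
        0.90246355, -0.21509672]), 'qd': array([ 0.00073906, -0.00025603,  0.00018253, -0.00073865, -0.00054764,
       -0.00120654,  0.00032219]), 'joint_torque': array([ 1.13079039e-07, -5.27566767e+01, -1.26690120e+00, -1.53438127e+01,
       -5.25796157e-02,  6.39737671e-03,  1.73513486e-04]), 'tool_pos': array([0.20576618, 0.58948836, 0.23788717]), 'eef_rot': array([ 0.11748107,  0.69724521, -0.11877952,  0.69709306]), 'contact_force': array([ 0.54150341, -0.1120479 ,  0.49147998]), 'moment': array([-0.01117197, -0.03677546, -0.00708153]), 'opening': 1.0014521663326188}
scene {'fovy': 54.5268567410398, 'cx': 287.14897473861276, 'cy': 211.16717588778025, 'world_from_camera': array([[-0.76753133, -0.46461436,  0.44162105,  1.03458855],
       [ 0.64087255, -0.57053799,  0.51358425,  0.56666893],
       [ 0.01334297,  0.6772148 ,  0.73566438,  0.8974563 ],
       [ 0.        ,  0.        ,  0.        ,  1.        ]])}
side {'fovy': 52.63284595260039, 'cx': 285.67972052896977, 'cy': 205.1447790149992, 'world_from_camera': array([[-0.97524589,  0.13312458, -0.17655961,  0.3759294 ],
       [-0.22071368, -0.63461769,  0.74063882,  0.78416383],
       [-0.01345062,  0.76127409,  0.64829071,  0.78222611],
       [ 0.        ,  0.        ,  0.        ,  1.        ]])}
wrist {'fovy': 59.16731624618307, 'cx': 278.16895452842334, 'cy': 203.9519797560635, 'world_from_camera': array([[ 0.32885431, -0.89909522, -0.28893362,  0.12958298],
       [ 0.94437927,  0.31255816,  0.10225066,  0.61605289],
       [-0.00162452, -0.30648849,  0.95187298,  0.38470203],
       [ 0.        ,  0.        ,  0.        ,  1.        ]])}
```

View pics/scene0.png

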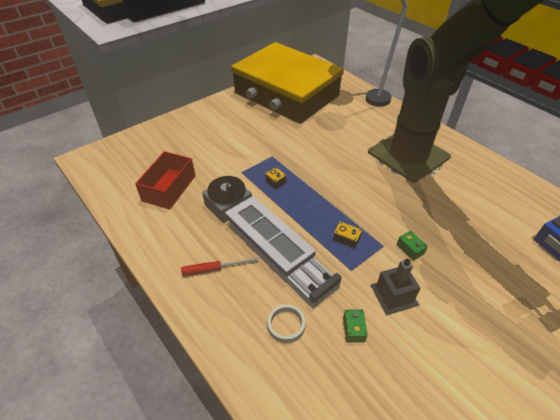

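View pics/side0.png

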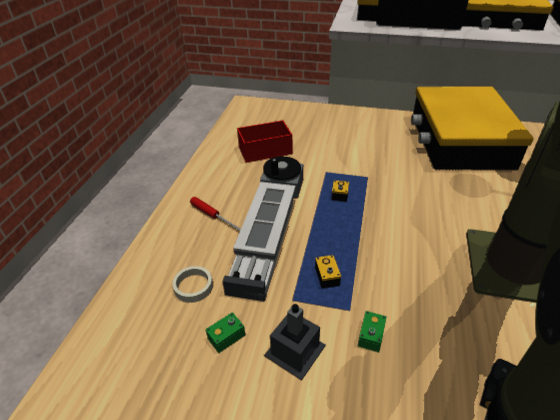

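View pics/wrist0.png

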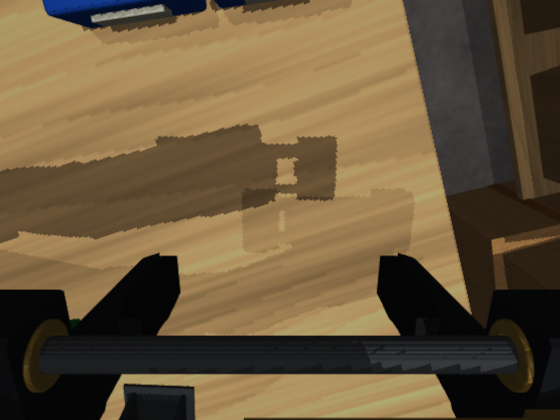

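```bash
cat > h.py <<'E'
import numpy as np, cv2, json
from plant import r, eyes
def K(ci):
    f=210/np.tan(np.radians(ci["fovy"])/2); return f,ci["cx"],ci["cy"]
def px2w(ci,u,v,z):
    f,cx,cy=K(ci); M=ci["world_from_camera"]
    d=M[:3,:3]@np.array([(u-cx)/f,-(v-cy)/f,-1]); o=M[:3,3]
    return o+d*(z-o[2])/d[2]
def w2px(ci,p):
    f,cx,cy=K(ci); M=ci["world_from_camera"]
    c=M[:3,:3].T@(np.asarray(p)-M[:3,3]); return np.array([cx+f*c[0]/-c[2], cy-f*c[1]/-c[2]])
def crop(src,dst,u0,v0,u1,v1,s):
    im=cv2.imread(src)[v0:v1,u0:u1]; im=cv2.resize(im,None,fx=s,fy=s,interpolation=cv2.INTER_CUBIC)
    for u in range((u0+9)//10*10,u1,10):
        x=int((u-u0+.5)*s); cv2.line(im,(x,0),(x,6 if u%50 else 14),(255,255,255),1)
        if u%20==0: cv2.putText(im,str(u),(x-10,24),0,.35,(255,255,255),1)
    for v in range((v0+9)//10*10,v1,10):
        y=int((v-v0+.5)*s); cv2.line(im,(0,y),(6,y),(255,255,255),1)
        if v%20==0: cv2.putText(im,str(v),(8,y+4),0,.35,(255,255,255),1)
    cv2.imwrite(dst,im)
E
python3 - <<'E'
from h import *
crop("pics/scene0.png","pics/s1.png",190,150,390,310,4)
crop("pics/side0.png","pics/s2.png",220,150,380,310,3.7)
s=eyes.camera_info("scene")
for u,v,z in [(276,176,.039),(348,232,.039),(228,187,.074),(404,280,.07),(315,285,.052),(286,323,.024),(167,180,.07),(220,265,.02),(412,245,.036),(355,325,.036)]: print(u,v,px2w(s,u,v,z).round(3))
s=eyes.camera_info("side")
for u,v,z in [(341,188,.039),(328,268,.039),(283,167,.074),(298,330,.07)]: print(u,v,px2w(s,u,v,z).round(3))
E
```

```text
276 176 [ 0.451 -0.169  0.039]
348 232 [0.44  0.132 0.039]
228 187 [ 0.612 -0.189  0.074]
404 280 [0.464 0.338 0.07 ]
315 285 [0.63  0.205 0.052]
286 323 [0.739 0.227 0.024]
167 180 [ 0.733 -0.331  0.07 ]
220 265 [ 0.765 -0.01   0.02 ]
412 245 [0.337 0.272 0.036]
355 325 [0.624 0.336 0.036]
341 188 [ 0.442 -0.17   0.039]
328 268 [0.434 0.132 0.039]
283 167 [ 0.614 -0.188  0.074]
298 330 [0.465 0.327 0.07 ]
```

View pics/s1.png

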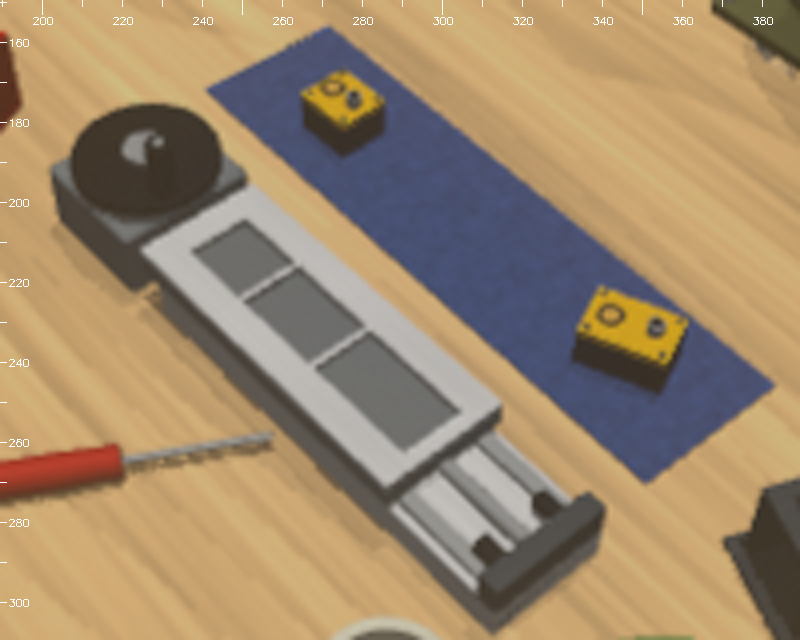

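View pics/s2.png

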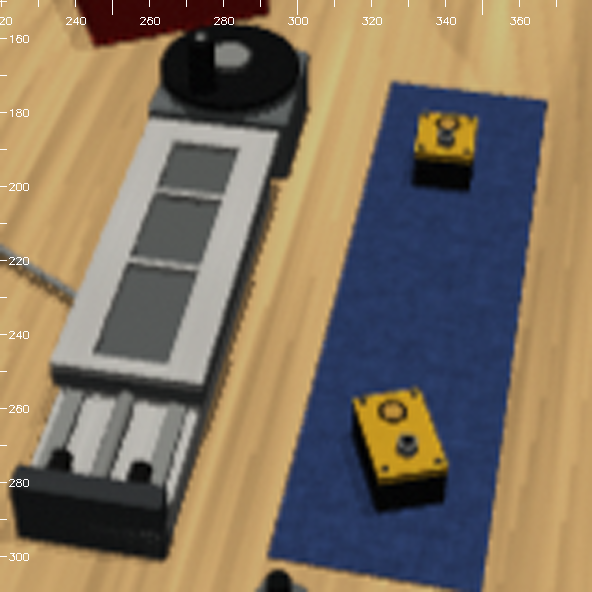

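```bash
python3 - <<'E'
from h import *
def go(n,pts,u0,v0,s,z):
    ci=eyes.camera_info(n)
    P=np.array([px2w(ci,u0+x/s-.5,v0+y/s-.5,z)[:2] for x,y in pts])
    print(n,P.round(4).tolist(),'c',P.mean(0).round(4),'edges',[round(float(np.linalg.norm(P[i]-P[(i+1)%len(P)])),4) for i in range(len(P))],
     'ang',[round(float(np.degrees(np.arctan2(*(P[(i+1)%len(P)]-P[i])[::-1]))),1) for i in range(len(P))])
z=.039
go("scene",[(342,70),(385,102),(345,128),(303,100)],190,150,4,z)
go("side",[(420,113),(477,116),(473,158),(416,155)],220,150,3.7,z)
go("scene",[(605,287),(686,318),(661,365),(577,333)],190,150,4,z)
go("side",[(354,400),(416,390),(446,466),(380,480)],220,150,3.7,z)
print("mat")
go("scene",[(330,27),(774,384),(647,483),(207,90)],190,150,4,.003)
go("side",[(390,82),(546,101),(481,591),(270,556)],220,150,3.7,.003)
print("plate")
go("scene",[(252,184),(501,408),(388,490),(142,250)],190,150,4,.057)
go("side",[(152,122),(278,131),(204,386),(53,368)],220,150,3.7,.057)
print("wheel pads/brass A,B conn")
E
```

```text
scene [[0.4269, -0.2035], [0.4244, -0.1531], [0.4671, -0.1497], [0.4726, -0.1951]] c [ 0.4477 -0.1753] edges [0.0505, 0.0428, 0.0457, 0.0465] ang [92.8, 4.5, -83.1, -169.5]
side [[0.469, -0.2024], [0.425, -0.2075], [0.4222, -0.1546], [0.4647, -0.1495]] c [ 0.4452 -0.1785] edges [0.0443, 0.053, 0.0428, 0.0531] ang [-173.3, 93.1, 6.9, -85.3]
scene [[0.4272, 0.0919], [0.404, 0.1475], [0.4475, 0.1654], [0.4718, 0.1095]] c [0.4376 0.1286] edges [0.0603, 0.047, 0.0609, 0.0479] ang [112.7, 22.3, -66.5, -158.4]
side [[0.4683, 0.1067], [0.431, 0.0899], [0.4043, 0.1484], [0.4419, 0.1677]] c [0.4364 0.1282] edges [0.0409, 0.0643, 0.0422, 0.0665] ang [-155.8, 114.5, 27.1, -66.6]
mat
scene [[0.3748, -0.2853], [0.3741, 0.2101], [0.5023, 0.2117], [0.5025, -0.2859]] c [ 0.4384 -0.0374] edges [0.4954, 0.1282, 0.4976, 0.1277] ang [90.1, 0.7, -90.0, 179.8]
side [[0.5041, -0.2879], [0.374, -0.2876], [0.3735, 0.2085], [0.501, 0.2101]] c [ 0.4381 -0.0392] edges [0.1301, 0.4961, 0.1275, 0.4981] ang [179.8, 90.1, 0.7, -89.6]
plate
scene [[0.5684, -0.131], [0.5654, 0.133], [0.6619, 0.1353], [0.6666, -0.1272]] c [0.6156 0.0025] edges [0.264, 0.0966, 0.2626, 0.0982] ang [90.7, 1.4, -89.0, -177.8]
side [[0.6643, -0.1259], [0.5682, -0.1344], [0.5601, 0.131], [0.6579, 0.1359]] c [0.6126 0.0017] edges [0.0965, 0.2656, 0.0979, 0.2619] ang [-174.9, 91.8, 2.9, -88.6]
wheel pads/brass A,B conn
```

```bash
cat >> h.py <<'E'
from scipy.spatial.transform import Rotation as R
def tool():
    s=r.get_state(); return s["tool_pos"],R.from_quat(s["eef_rot"])
def tgt(p,yawdeg,quiet=False):
    """jaw (tool y) axis at yawdeg in world xy, tool x down. prints rotvec in tool frame, and shift in tool frame both before rot and after rot"""
    P,Q=tool(); best=None
    for y in (yawdeg,yawdeg+180):
        a=np.radians(y); ty=np.array([np.cos(a),np.sin(a),0]); tx=np.array([0,0,-1.]); T=R.from_matrix(np.c_[tx,ty,np.cross(tx,ty)])
        rv=(Q.inv()*T).as_rotvec()
        if best is None or np.linalg.norm(rv)<np.linalg.norm(best[0]): best=(rv,T)
    rv,T=best; d=np.asarray(p)-P
    m=T.as_matrix()
    print("pos",P.round(4),"jaw yaw",round(float(np.degrees(np.arctan2(*Q.as_matrix()[1::-1,1]))),2),"tilt",Q.as_matrix()[:2,0].round(4))
    print("rotvec",rv.round(4),"shift cm before-rot",(Q.inv().apply(d)*100).round(2),"after-rot",(T.inv().apply(d)*100).round(2))
    print("tool y world",m[:,1].round(3),"z",m[:,2].round(3))
E
python3 - <<'E'
from h import *
P,Q=tool(); print(Q.as_matrix().round(3)); print(w2px(eyes.camera_info("wrist"),P))
tgt([.446,-.177,.25],4)
tgt([.446,-.177,.25],94)
E
```

```text
[[-0.     0.329  0.944]
 [-0.001  0.944 -0.329]
 [-1.    -0.001  0.   ]]
[278.78653482 275.62940553]
pos [0.2058 0.5896 0.2381] jaw yaw 70.77 tilt [-0.0004 -0.0013]
rotvec [1.1653e+00 9.0000e-04 1.2000e-03] shift cm before-rot [ -1.1  -64.47  47.93] after-rot [-1.19 18.61 78.15]
tool y world [0.998 0.07  0.   ] z [ 0.07  -0.998  0.   ]
pos [0.2058 0.5896 0.2381] jaw yaw 70.77 tilt [-0.0004 -0.0013]
rotvec [-4.055e-01 -2.000e-04  1.400e-03] shift cm before-rot [ -1.1  -64.47  47.93] after-rot [ -1.19 -78.15  18.61]
tool y world [-0.07   0.998  0.   ] z [0.998 0.07  0.   ]
```

```bash
python3 -m pendant '[[[0.1165,0,0,0,0,0,8.8],[0.1165,0,0,0,0,0,8.8],[0.1165,0,0,0,0,0,8.8],[0.1165,0,0,0,0,0,8.8],[0.1165,0,0,0,0,0,8.8],[0.1165,0,0,0,0,0,8.8],[0.1165,0,0,0,0,0,8.8],[0.1165,0,0,0,0,0,8.8],[0.1165,0,0,0,0,0,8.8],[0.1165,0,0,0,0,0,8.8]]]' ; python3 - <<'E'
from h import *
tgt([.446,-.13,.25],4)
print(r.get_state()["q"])
E
```

```text
clock: 0.98
tool_pos: [0.2057, 0.5899, 0.2384]
eef_rot: [0.483, 0.516, -0.484, 0.516]
contact_force: [0.3, 0.3, 0.4]
opening: 0.997
pos [0.2057 0.5899 0.2384] jaw yaw 3.69 tilt [-0.0003 -0.0006]
rotvec [-0.0054  0.0005  0.0004] shift cm before-rot [-1.12 19.34 73.39] after-rot [-1.16 18.95 73.49]
tool y world [0.998 0.07  0.   ] z [ 0.07  -0.998  0.   ]
[-1.3894942   0.6911221   0.14640806  1.57683056 -0.12082846  0.88315867
 -1.13495373]
```

```bash
python3 -m pendant '[[[0,0,0,-0.2,3,1.5,8.8],[0,0,0,-0.2,3,3,8.8],[0,0,0,-0.2,3,3,8.8],[0,0,0,-0.2,3,3,8.8],[0,0,0,-0.2,3,3,8.8],[0,0,0,-0.2,3,3,8.8],[0,0,0,0,1,3,8.8],[0,0,0,0,0,3,8.8],[0,0,0,0,0,3,8.8],[0,0,0,0,0,3,8.8]]]' ; python3 -m pendant '[[[0,0,0,0,0,3.5,8.8],[0,0,0,0,0,3.5,8.8],[0,0,0,0,0,3.5,8.8],[0,0,0,0,0,3.5,8.8],[0,0,0,0,0,3.5,8.8],[0,0,0,0,0,3.5,8.8],[0,0,0,0,0,3.5,8.8],[0,0,0,0,0,3.5,8.8],[0,0,0,0,0,3.5,8.8],[0,0,0,0,0,3.5,8.8]]]'; python3 - <<'E'
from h import *
tgt([.446,-.13,.25],4)
print(r.get_state()["q"])
E
```

```text
clock: 1.82
tool_pos: [0.4124, 0.3201, 0.2503]
eef_rot: [0.482, 0.517, -0.482, 0.517]
contact_force: [0.6, -0.4, -0.7]
opening: 0.996
clock: 2.65
tool_pos: [0.4366, -0.029, 0.2505]
eef_rot: [0.482, 0.517, -0.482, 0.517]
contact_force: [0.5, -0.2, -0.3]
opening: 0.998
pos [ 0.4366 -0.029   0.2505] jaw yaw 4.03 tilt [-0.0001  0.0001]
rotvec [ 0.0005 -0.0001  0.0001] shift cm before-rot [ 0.05  0.23 10.14] after-rot [ 0.05  0.24 10.14]
tool y world [0.998 0.07  0.   ] z [ 0.07  -0.998  0.   ]
[-0.07895891  0.43410212  0.05835402  2.09615065 -0.04292503  0.61252378
  0.07943863]
```

```bash
python3 -m pendant '[[[0,0,0,0,0,3.4,8.8],[0,0,0,0,0,3.4,8.8],[0,0,0,0,0,3.4,8.8],[0,0,0,0,0,0,8.8]]]'; python3 - <<'E'
from h import *
ci=eyes.camera_info("wrist"); im=eyes.snapshot("wrist"); cv2.imwrite("pics/w1.png",im[:,:,::-1]); json.dump({k:np.asarray(v).tolist() for k,v in ci.items()},open("w1.json","w"))
tgt([.446,-.177,.25],4)
E
```

```text
clock: 2.98
tool_pos: [0.4437, -0.1369, 0.2507]
eef_rot: [0.484, 0.513, -0.486, 0.516]
contact_force: [-0.5, 0.1, -0.1]
opening: 1.0
pos [ 0.4436 -0.1331  0.2504] jaw yaw 3.57 tilt [ 0.0002 -0.0017]
rotvec [-0.0075  0.0017 -0.0001] shift cm before-rot [ 0.05 -0.04  4.4 ] after-rot [ 0.04 -0.07  4.4 ]
tool y world [0.998 0.07  0.   ] z [ 0.07  -0.998  0.   ]
```

View pics/w1.png

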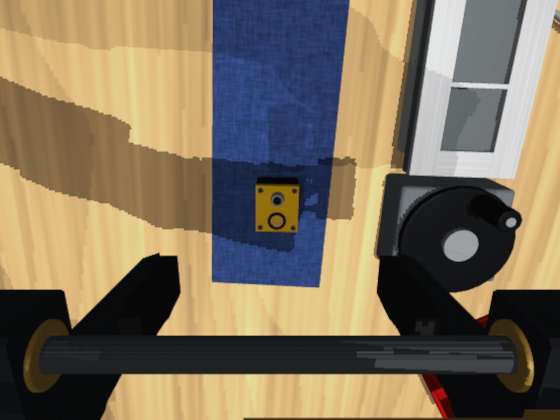

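```bash
python3 - <<'E'
from h import *
crop("pics/w1.png","pics/w1a.png",240,165,320,245,7)
crop("pics/w1.png","pics/w1b.png",370,160,530,300,4.5)
E
```

```text
(no output)
```

View pics/w1a.png

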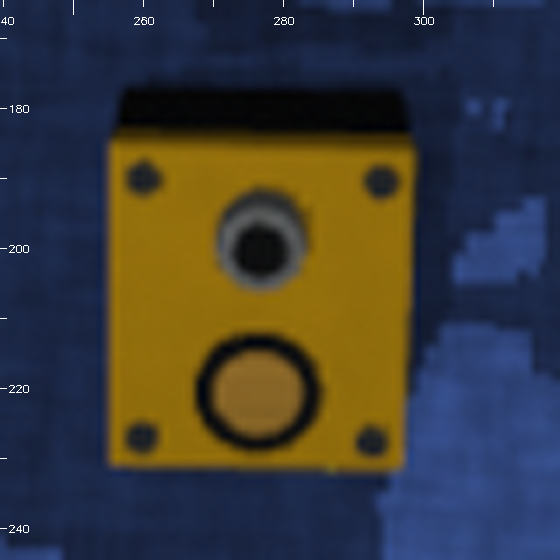

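View pics/w1b.png

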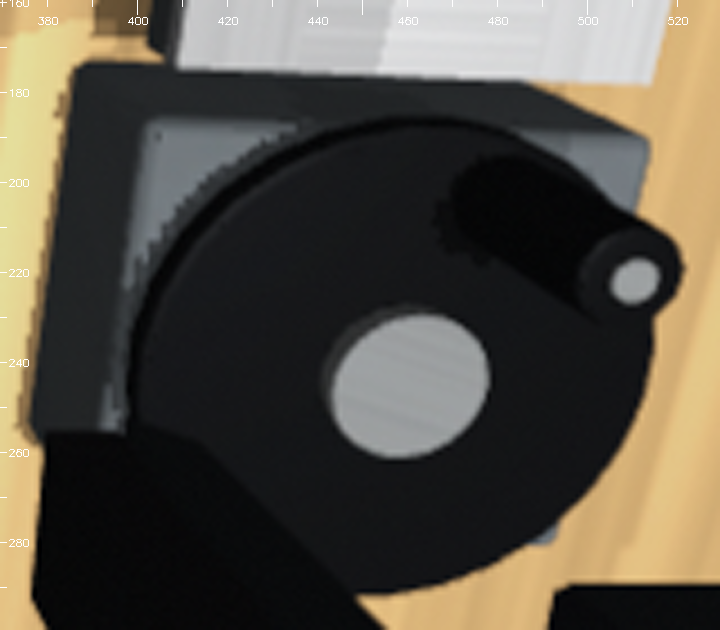

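```bash
cat >> h.py <<'E'
def go(ci,pts,u0,v0,s,z):
    P=np.array([px2w(ci,u0+x/s-.5,v0+y/s-.5,z)[:2] for x,y in pts])
    print(P.round(4).tolist(),'c',P.mean(0).round(4),'edges',[round(float(np.linalg.norm(P[i]-P[(i+1)%len(P)])),4) for i in range(len(P))],
     'ang',[round(float(np.degrees(np.arctan2(*(P[(i+1)%len(P)]-P[i])[::-1]))),1) for i in range(len(P))])
def load(n):
    d=json.load(open(n)); d["world_from_camera"]=np.array(d["world_from_camera"]); return d
def snap(n,cam="wrist"):
    ci=eyes.camera_info(cam); im=eyes.snapshot(cam); cv2.imwrite(f"pics/{n}.png",im[:,:,::-1]); json.dump({k:np.asarray(v).tolist() for k,v in ci.items()},open(f"{n}.json","w")); return ci
E
python3 - <<'E'
from h import *
ci=load("w1.json")
go(ci,[(110,138),(415,148),(403,469),(108,466)],240,165,7,.039)
go(ci,[(258,392)],240,165,7,.039)
go(ci,[(410,386)],370,160,4.5,.076)
go(ci,[(635,281)],370,160,4.5,.122)
E
```

```text
[[0.4208, -0.1543], [0.4644, -0.1531], [0.4664, -0.2027], [0.4225, -0.2048]] c [ 0.4435 -0.1787] edges [0.0437, 0.0496, 0.044, 0.0506] ang [1.5, -87.7, -177.2, 92.0]
[[0.4442, -0.1917]] c [ 0.4442 -0.1917] edges [0.0] ang [0.0]
[[0.6193, -0.1924]] c [ 0.6193 -0.1924] edges [0.0] ang [0.0]
[[0.6287, -0.1506]] c [ 0.6287 -0.1506] edges [0.0] ang [0.0]
```

```bash
python3 - <<'E'
from h import *
tgt([.4436,-.1787,.09],2.1)
E
```

```text
pos [ 0.4436 -0.1331  0.2504] jaw yaw 3.57 tilt [ 0.0002 -0.0017]
rotvec [ 0.0256  0.0017 -0.0001] shift cm before-rot [16.05 -0.29  4.52] after-rot [16.04 -0.17  4.56]
tool y world [0.999 0.037 0.   ] z [ 0.037 -0.999  0.   ]
```

```bash
python3 -m pendant '[[[0.0256,0,0,1,-0.17,1.5,8.8],[0,0,0,2.5,0,1.5,8.8],[0,0,0,2.5,0,1.56,8.8],[0,0,0,2.5,0,0,8.8],[0,0,0,2.5,0,0,8.8],[0,0,0,2.5,0,0,8.8],[0,0,0,2.5,0,0,8.8],[0,0,0,0,0,0,8.8],[0,0,0,0,0,0,8.8]]]'; python3 - <<'E'
from h import *
snap("w2")
tgt([.4436,-.1787,.014],2.1)
E
```

```text
clock: 3.78
tool_pos: [0.4441, -0.1732, 0.0899]
eef_rot: [0.488, 0.513, -0.489, 0.51]
contact_force: [-0.1, 0.5, 0.0]
opening: 0.998
pos [ 0.4449 -0.1738  0.0909] jaw yaw 2.62 tilt [-0.0003  0.0007]
rotvec [ 0.0091 -0.0007  0.0003] shift cm before-rot [ 7.69 -0.15  0.49] after-rot [ 7.69 -0.15  0.48]
tool y world [0.999 0.037 0.   ] z [ 0.037 -0.999  0.   ]
```

View pics/w2.png

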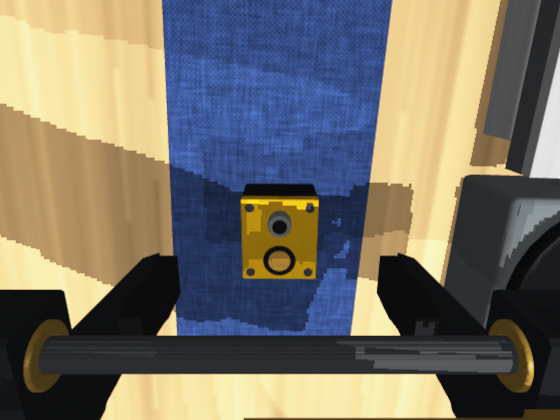

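```bash
python3 - <<'E'
from h import *
go(load("w2.json"),[(241,196),(319.5,197.5),(317.5,279.5),(241,279)],0.5,0.5,1,.039)
E
```

```text
[[0.4213, -0.1534], [0.465, -0.1522], [0.468, -0.2036], [0.4221, -0.2054]] c [ 0.4441 -0.1787] edges [0.0438, 0.0514, 0.0459, 0.052] ang [1.6, -86.7, -177.6, 90.9]
```

```bash
python3 -m pendant '[[[0.006,0,0,1.5,-0.08,0.49,8.8],[0,0,0,2,0,0,8.8],[0,0,0,2,0,0,8.8],[0,0,0,1.5,0,0,8.8],[0,0,0,0.7,0,0,8.8],[0,0,0,0,0,0,8.8],[0,0,0,0,0,0,8.8]]]'; python3 - <<'E'
from h import *
tgt([.4440,-.1787,.014],2.1)
E
```

```text
clock: 4.42
tool_pos: [0.4449, -0.1797, 0.0146]
eef_rot: [0.491, 0.509, -0.49, 0.51]
contact_force: [0.2, 0.5, 0.2]
opening: 0.995
pos [ 0.4449 -0.1797  0.0146] jaw yaw 2.21 tilt [ 0.0015 -0.0004]
rotvec [ 0.002   0.0004 -0.0015] shift cm before-rot [ 0.06 -0.08 -0.11] after-rot [ 0.06 -0.08 -0.11]
tool y world [0.999 0.037 0.   ] z [ 0.037 -0.999  0.   ]
```

Close with 30 N and lift.

```bash
python3 -m pendant '[[[0,0,0,0,0,0,3.5],[0,0,0,0,0,0,3.5],[0,0,0,0,0,0,3.5],[0,0,0,0,0,0,3.5],[0,0,0,0,0,0,3.5],[0,0,0,0,0,0,3.5],[0,0,0,0,0,0,3.5],[0,0,0,0,0,0,3.5]]]' 30; python3 -m pendant '[[[0,0,0,-1,0,0,3.5],[0,0,0,-2,0,0,3.5],[0,0,0,-2.5,0,0,3.5],[0,0,0,-2.5,0,0,3.5],[0,0,0,-2.5,0,0,3.5],[0,0,0,-2,0,0,3.5],[0,0,0,0,0,0,3.5]]]'; python3 - <<'E'
from h import *
tgt([.60,-0.05,.14],1)
E
```

```text
clock: 5.08
tool_pos: [0.4442, -0.1797, 0.0135]
eef_rot: [0.49, 0.509, -0.49, 0.51]
contact_force: [-0.1, -0.9, 1.3]
opening: 0.495
clock: 5.67
tool_pos: [0.4456, -0.1804, 0.1421]
eef_rot: [0.491, 0.507, -0.489, 0.511]
contact_force: [0.1, 0.2, -1.6]
opening: 0.497
pos [ 0.4456 -0.1804  0.1421] jaw yaw 2.18 tilt [ 0.0057 -0.0019]
rotvec [ 0.0205  0.002  -0.0056] shift cm before-rot [  0.27  15.93 -12.45] after-rot [  0.21  15.67 -12.77]
tool y world [1.    0.017 0.   ] z [ 0.017 -1.     0.   ]
```

```bash
python3 -m pendant '[[[0.02,0,0,-1,2,-0.5,3.5],[0,0,0,-1,3,-1,3.5],[0,0,0,-1,3,-1,3.5],[0,0,0,-1,3,-1,3.5],[0,0,0,-1,3,-1,3.5],[0,0,0,-0.8,3,-0.5,3.5],[0,0,0,0,0,0,3.5],[0,0,0,0,0,0,3.5]]]'; python3 - <<'E'
from h import *
tgt([.60,-0.05,.14],1)
snap("w3")
E
```

```text
clock: 6.33
tool_pos: [0.6139, -0.125, 0.1956]
eef_rot: [0.495, 0.505, -0.495, 0.505]
contact_force: [-1.2, -0.2, -0.8]
opening: 0.499
pos [ 0.6139 -0.125   0.1956] jaw yaw 1.18 tilt [-0.0001  0.0006]
rotvec [ 0.0032 -0.0006  0.0001] shift cm before-rot [ 5.57 -1.23 -7.52] after-rot [ 5.56 -1.26 -7.52]
tool y world [1.    0.017 0.   ] z [ 0.017 -1.     0.   ]
```

View pics/w3.png

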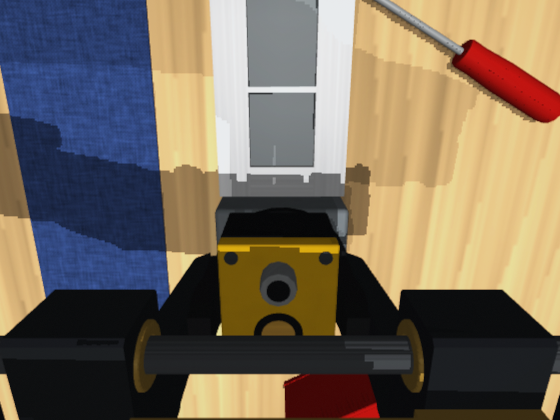

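```bash
python3 - <<'E'
from h import *
crop("pics/w3.png","pics/w3a.png",205,0,365,210,3.8)
crop("pics/w3.png","pics/w3b.png",235,80,330,180,6)
E
```

```text
(no output)
```

View pics/w3b.png

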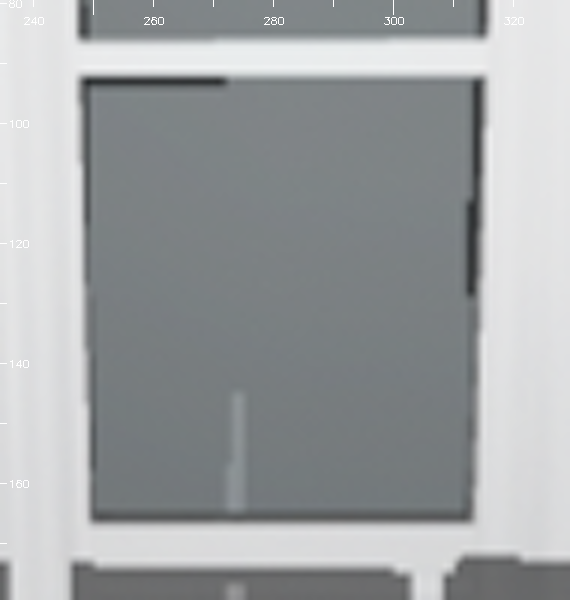

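View pics/w3a.png

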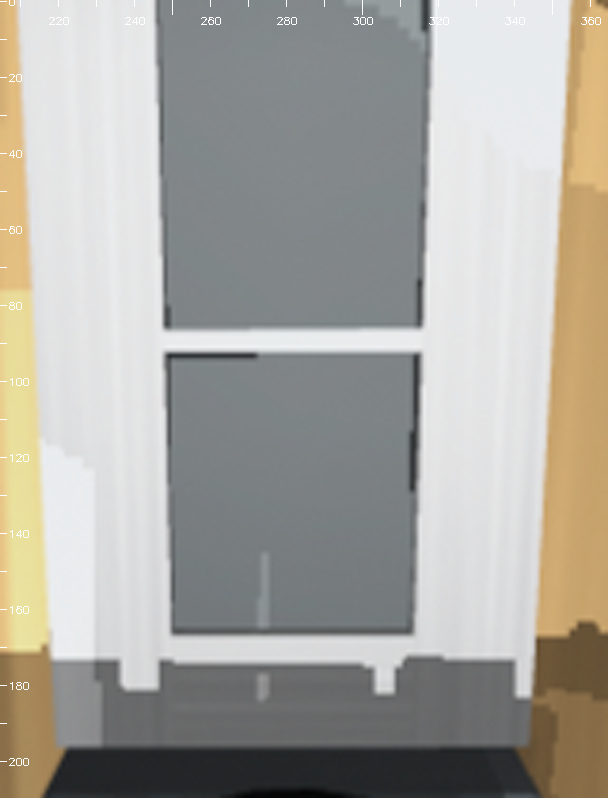

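```bash
python3 - <<'E'
from h import *
ci=load("w3.json")
go(ci,[(80,77),(486,77),(473,520),(91,522)],235,80,6,.057)
go(ci,[(166,329),(422,329)],205,0,3.8,.057)
# held module lid
go(ci,[(218,246),(339,246)],0,0,1,.1956-.014+.039)
go(ci,[(278,291)],0,0,1,.1956-.014+.049)
E
```

```text
[[0.5888, -0.051], [0.6388, -0.05], [0.64, -0.1054], [0.59, -0.1067]] c [ 0.6144 -0.0783] edges [0.05, 0.0555, 0.05, 0.0557] ang [1.2, -88.8, -178.5, 91.3]
[[0.5891, -0.0466], [0.6386, -0.0456]] c [ 0.6138 -0.0461] edges [0.0495, 0.0495] ang [1.2, -178.8]
[[0.5906, -0.1006], [0.634, -0.0997]] c [ 0.6123 -0.1002] edges [0.0434, 0.0434] ang [1.2, -178.8]
[[0.6124, -0.1125]] c [ 0.6124 -0.1125] edges [0.0] ang [0.0]
```

```bash
python3 -m pendant '[[[0,0,0,0,0.19,-1.5,3.5],[0,0,0,0,0,-2,3.5],[0,0,0,1.5,0,-1.2,3.5],[0,0,0,2,0,0,3.5],[0,0,0,2,0,0,3.5],[0,0,0,2,0,0,3.5],[0,0,0,2,0,0,3.5],[0,0,0,1,0,0,3.5],[0,0,0,0,0,0,3.5],[0,0,0,0,0,0,3.5]]]'; python3 - <<'E'
from h import *
snap("w4")
tgt([.6156,-0.0781,.061],1.2)
E
```

```text
clock: 7.22
tool_pos: [0.613, -0.0798, 0.0912]
eef_rot: [0.495, 0.505, -0.496, 0.504]
contact_force: [0.8, 0.1, -1.4]
opening: 0.499
pos [ 0.614  -0.0797  0.0921] jaw yaw 1.01 tilt [ 0.0002 -0.0002]
rotvec [-0.0033  0.0002 -0.0002] shift cm before-rot [ 3.11  0.16 -0.16] after-rot [ 3.11  0.17 -0.16]
tool y world [1.    0.021 0.   ] z [ 0.021 -1.     0.   ]
```

View pics/w4.png

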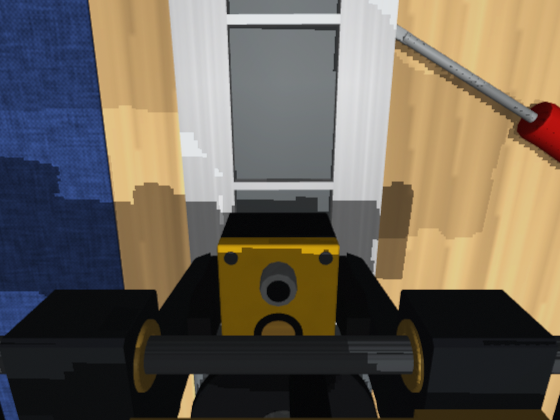

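```bash
python3 - <<'E'
from h import *
crop("pics/w4.png","pics/w4a.png",170,160,390,260,3.6)
crop("pics/w4.png","pics/w4b.png",210,0,360,200,4)
E
```

```text
(no output)
```

View pics/w4a.png

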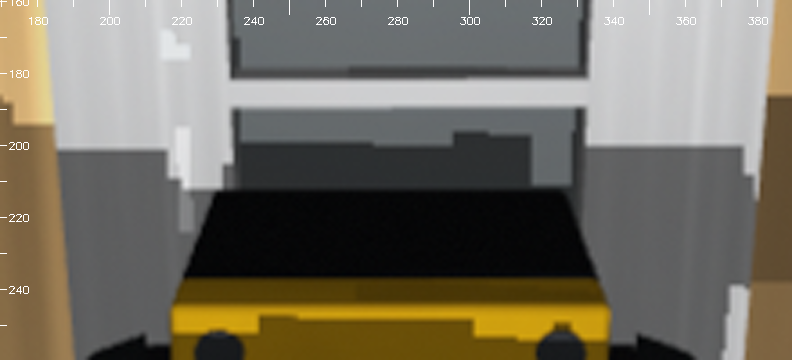

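View pics/w4b.png

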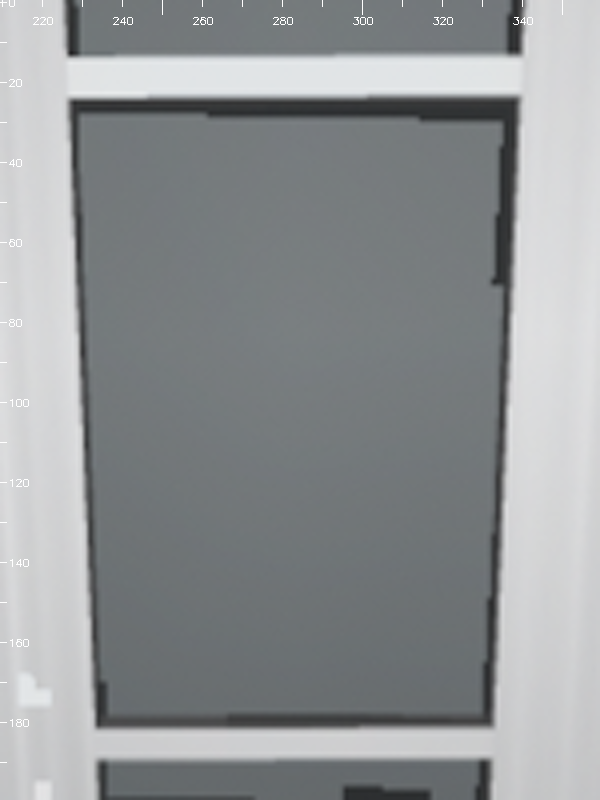

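```bash
python3 - <<'E'
from h import *
ci=load("w4.json")
go(ci,[(70,100),(520,98),(492,727),(97,727)],210,0,4,.057)
go(ci,[(99,759),(488,759)],210,0,4,.057)
go(ci,[(215,190),(569,190)],170,160,3.6,.0803)
go(ci,[(172,305),(608,305)],170,160,3.6,.1163)
E
```

```text
[[0.5872, 0.025], [0.6372, 0.0261], [0.6386, -0.0458], [0.5889, -0.0467]] c [ 0.613  -0.0103] edges [0.05, 0.0719, 0.0498, 0.0718] ang [1.3, -88.9, -178.9, 91.3]
[[0.5891, -0.0509], [0.6384, -0.05]] c [ 0.6137 -0.0504] edges [0.0493, 0.0493] ang [1.1, -178.9]
[[0.5894, -0.0552], [0.6337, -0.0543]] c [ 0.6116 -0.0547] edges [0.0443, 0.0443] ang [1.1, -178.9]
[[0.5898, -0.0548], [0.6331, -0.0539]] c [ 0.6114 -0.0543] edges [0.0434, 0.0434] ang [1.1, -178.9]
```

```bash
python3 -m pendant '[[[0,0,0,0,0.22,-0.13,3.5],[0,0,0,0.5,0,0,3.5],[0,0,0,1,0,0,3.5],[0,0,0,0.8,0,0,3.5],[0,0,0,0.5,0,0,3.5],[0,0,0,0.15,0,0,3.5],[0,0,0,0,0,0,3.5],[0,0,0,0,0,0,3.5]]]'; python3 - <<'E'
from h import *
tgt([.6156,-0.0781,.061],1.2)
snap("w5")
print(r.get_state()["contact_force"])
E
```

```text
clock: 7.93
tool_pos: [0.6163, -0.0779, 0.0619]
eef_rot: [0.495, 0.505, -0.495, 0.505]
contact_force: [-1.1, -1.0, -0.8]
opening: 0.497
pos [ 0.6163 -0.0779  0.0619] jaw yaw 1.05 tilt [ 0.0001 -0.    ]
rotvec [-0.0026  0.     -0.0001] shift cm before-rot [ 0.09 -0.07  0.02] after-rot [ 0.09 -0.07  0.02]
tool y world [1.    0.021 0.   ] z [ 0.021 -1.     0.   ]
[ 0.68298793 -0.53373063 -1.95281636]
```

View pics/w5.png

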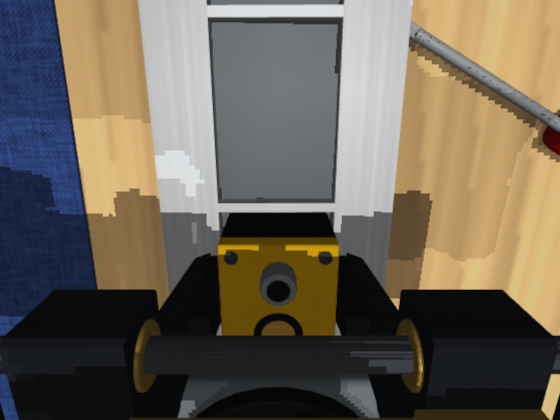

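Inside the pocket and centred; lower the last mm, release, and lift.

```bash
python3 -m pendant '[[[0,0,0,0.1,0,0,3.5],[0,0,0,0,0,0,5.8],[0,0,0,0,0,0,5.8],[0,0,0,0,0,0,5.8],[0,0,0,0,0,0,5.8],[0,0,0,-1.5,0,0,5.8],[0,0,0,-3,0,0,6.5],[0,0,0,-3,0,0,8.8],[0,0,0,-3,0,0,8.8],[0,0,0,-3,0,0,8.8]]]'; python3 - <<'E'
from h import *
tgt([.437,.10,.25],24)
snap("w6"); 
E
```

```text
clock: 8.82
tool_pos: [0.616, -0.0779, 0.1975]
eef_rot: [0.495, 0.505, -0.495, 0.505]
contact_force: [0.8, 0.8, 0.3]
opening: 0.937
pos [ 0.616  -0.0779  0.1975] jaw yaw 1.05 tilt [-0.0001  0.0001]
rotvec [-4.006e-01 -1.000e-04  1.000e-04] shift cm before-rot [ -5.25 -17.58 -18.11] after-rot [ -5.25  -9.12 -23.53]
tool y world [0.914 0.407 0.   ] z [ 0.407 -0.914 -0.   ]
```

View pics/w6.png

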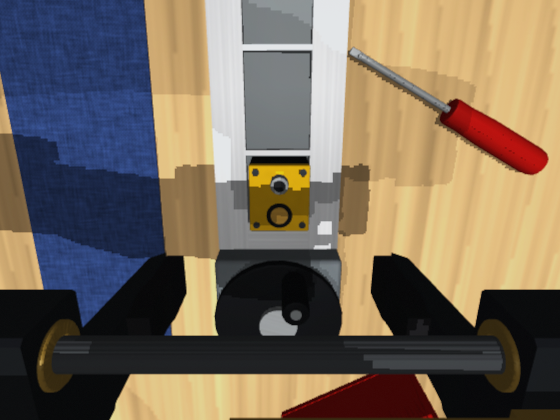

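```bash
python3 -m pendant '[[[-0.1,0,0,-0.6,0,0,8.8],[-0.1,0,0,-0.6,0,0,8.8],[-0.1,0,0,-0.6,0,0,8.8],[-0.1,0,0,-0.6,0,0,8.8],[0,0,0,0,-1.3,-3.36,8.8],[0,0,0,0,-1.3,-3.36,8.8],[0,0,0,0,-1.3,-3.36,8.8],[0,0,0,0,-1.3,-3.36,8.8],[0,0,0,0,-1.3,-3.36,8.8],[0,0,0,0,-1.3,-3.36,8.8]]]';python3 -m pendant '[[[0,0,0,0,-1.3,-3.36,8.8],[0,0,0,0,0,0,8.8],[0,0,0,0,0,0,8.8]]]'; python3 - <<'E'
from h import *
go(load("w6.json"),[(249,164),(310,164),(310,230.5),(249,230)],0.5,0.5,1,.086)
tgt([.437,.128,.09],24)
snap("w7"); 
E
```

```text
clock: 9.7
tool_pos: [0.4618, 0.0756, 0.2202]
eef_rot: [0.386, 0.593, -0.385, 0.593]
contact_force: [1.2, 0.8, -0.4]
opening: 0.999
clock: 9.95
tool_pos: [0.4365, 0.1016, 0.2203]
eef_rot: [0.384, 0.594, -0.384, 0.594]
contact_force: [-0.1, -0.7, -0.1]
opening: 1.0
[[0.5938, -0.052], [0.637, -0.0511], [0.6393, -0.1018], [0.5935, -0.1023]] c [ 0.6159 -0.0768] edges [0.0432, 0.0507, 0.0458, 0.0503] ang [1.1, -87.4, -179.4, 89.7]
pos [0.4365 0.1016 0.2203] jaw yaw 24.22 tilt [-0.0001  0.0005]
rotvec [ 0.0039 -0.0005 -0.0001] shift cm before-rot [13.03  1.12 -2.38] after-rot [13.03  1.12 -2.39]
tool y world [0.914 0.407 0.   ] z [ 0.407 -0.914 -0.   ]
```

View pics/w7.png

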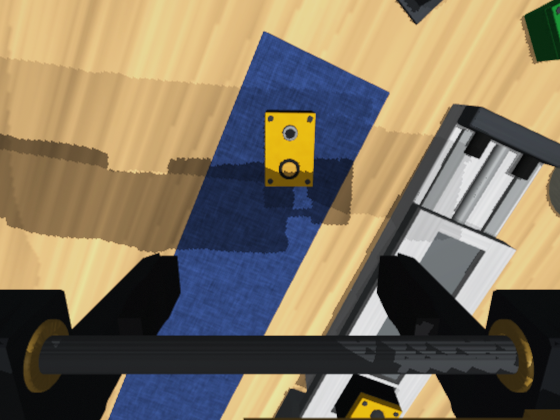

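```bash
python3 - <<'E'
from h import *
ci=load("w7.json")
crop("pics/w7.png","pics/w7a.png",245,95,335,200,5.5)
go(ci,[(265,111),(314,111),(314,187),(265,187)],0.5,0.5,1,.039)
E
```

```text
[[0.4011, 0.1502], [0.4396, 0.1675], [0.4693, 0.1065], [0.4283, 0.0881]] c [0.4346 0.1281] edges [0.0422, 0.0678, 0.045, 0.0678] ang [24.3, -64.0, -155.7, 113.6]
```

View pics/w7a.png

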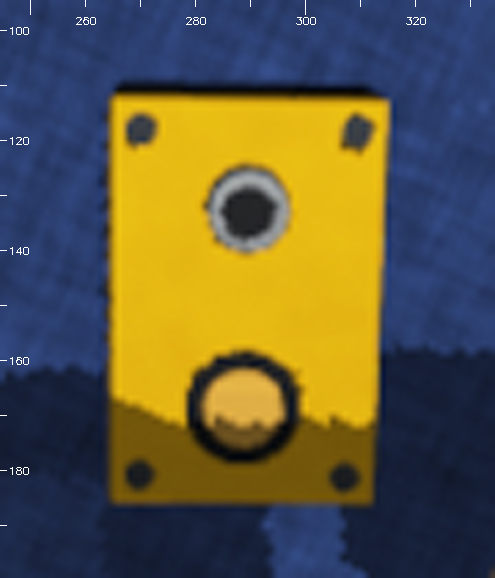

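```bash
python3 - <<'E'
from h import *
go(load("w7.json"),[(111,96),(389,100),(373,505),(111,503)],245,95,5.5,.039)
tgt([.4352,.1285,.014],24.2)
E
```

```text
[[0.4012, 0.1493], [0.4412, 0.1667], [0.4676, 0.1065], [0.4276, 0.0888]] c [0.4344 0.1278] edges [0.0436, 0.0657, 0.0437, 0.066] ang [23.5, -66.3, -156.2, 113.6]
pos [0.4379 0.1004 0.2203] jaw yaw 24.05 tilt [0.0011 0.0001]
rotvec [-0.0026  0.0004 -0.001 ] shift cm before-rot [20.63  0.88 -2.69] after-rot [20.63  0.91 -2.68]
tool y world [0.912 0.41  0.   ] z [ 0.41  -0.912  0.   ]
```

```bash
python3 -m pendant '[[[0.008,0,0,1,0.84,-1.26,8.8],[0,0,0,2.5,0,-1.3,8.8],[0,0,0,3,0,0,8.8],[0,0,0,3,0,0,8.8],[0,0,0,3,0,0,8.8],[0,0,0,3,0,0,8.8],[0,0,0,2.5,0,0,8.8],[0,0,0,1.6,0,0,8.8],[0,0,0,1,0,0,8.8],[0,0,0,0,0,0,8.8]]]';  python3 - <<'E'
from h import *
tgt([.4344,.1278,.014],23.6)
E
```

```text
clock: 10.83
tool_pos: [0.4416, 0.127, 0.0161]
eef_rot: [0.386, 0.593, -0.391, 0.589]
contact_force: [-0.5, 0.2, 0.2]
opening: 0.994
pos [0.4416 0.127  0.0161] jaw yaw 23.37 tilt [-0.0093 -0.0036]
rotvec [-0.0041 -0.0004  0.01  ] shift cm before-rot [ 0.22 -0.63 -0.36] after-rot [ 0.21 -0.63 -0.36]
tool y world [0.916 0.4   0.   ] z [ 0.4   -0.916  0.   ]
```

```bash
python3 -m pendant '[[[0,0,0,0,0,0,8.8],[0,0,0,0,0,0,8.8]]]';  python3 - <<'E'
from h import *
tgt([.4344,.1278,.014],23.6)
snap("w8")
E
```

```text
clock: 11.0
tool_pos: [0.4408, 0.1276, 0.0185]
eef_rot: [0.386, 0.593, -0.39, 0.589]
contact_force: [-0.2, -0.8, 0.3]
opening: 1.002
pos [0.4408 0.1276 0.0185] jaw yaw 23.42 tilt [-0.008  -0.0027]
rotvec [-0.0031 -0.0007  0.0084] shift cm before-rot [ 0.45 -0.58 -0.27] after-rot [ 0.45 -0.58 -0.27]
tool y world [0.916 0.4   0.   ] z [ 0.4   -0.916  0.   ]
```

View pics/w8.png

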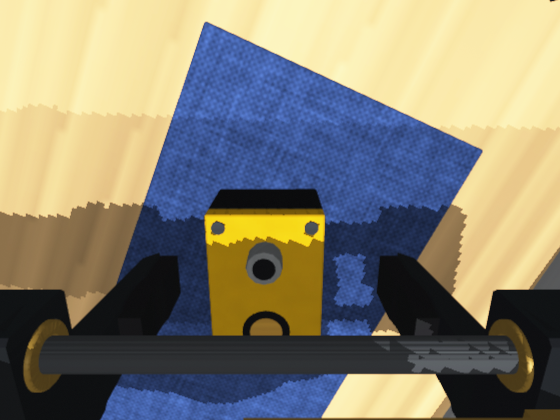

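```bash
python3 - <<'E'
from h import *
print(r.get_state()["q"].round(3), r.get_state()["contact_force"])
E
```

```text
[-0.378  0.917 -0.007  2.19   0.114  0.043 -0.087] [ 0.67521826  0.59595246 -0.12422184]
```

```bash
python3 -m pendant '[[[0,0,0,0,0,0,3.5],[0,0,0,0,0,0,3.5],[0,0,0,0,0,0,3.5],[0,0,0,0,0,0,3.5],[0,0,0,0,0,0,3.5],[0,0,0,0,0,0,3.5],[0,0,0,0,0,0,3.5],[0,0,0,0,0,0,3.5]]]' 30; python3 -m pendant '[[[0,0,0,-1,0,0,3.5],[0,0,0,-2,0,0,3.5],[0,0,0,-2.5,0,0,3.5],[0,0,0,-2.5,0,0,3.5],[0,0,0,-2.5,0,0,3.5],[0,0,0,-2,0,0,3.5],[0,0,0,0,0,0,3.5]]]'; python3 - <<'E'
from h import *
tgt([.615,-0.05,.18],1.2)
snap("w9");snap("s9","side")
E
```

```text
clock: 11.72
tool_pos: [0.4387, 0.1279, 0.0182]
eef_rot: [0.384, 0.594, -0.391, 0.589]
contact_force: [-2.4, -0.7, 2.9]
opening: 0.489
clock: 12.3
tool_pos: [0.4434, 0.1295, 0.1468]
eef_rot: [0.387, 0.592, -0.388, 0.591]
contact_force: [1.0, 0.7, -2.2]
opening: 0.503
pos [0.4434 0.1295 0.1468] jaw yaw 23.49 tilt [-0.002   0.0002]
rotvec [ 0.3891 -0.0006  0.0019] shift cm before-rot [-3.36  8.57 23.3 ] after-rot [-3.32 16.78 18.3 ]
tool y world [1.    0.021 0.   ] z [ 0.021 -1.     0.   ]
```

View pics/w9.png

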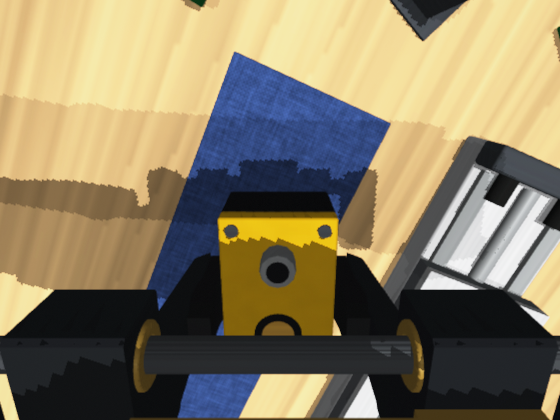

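View pics/s9.png

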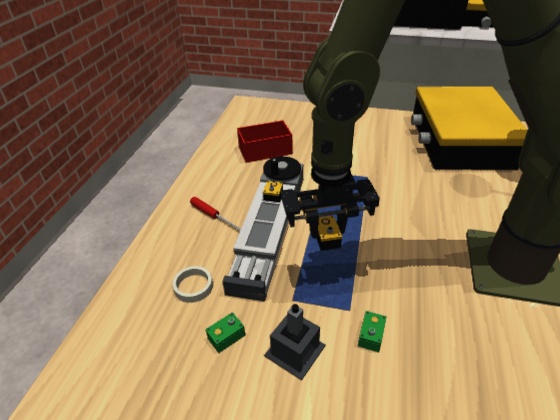

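```bash
python3 -m pendant '[[[0.098,0,0,-0.9,0,0,3.5],[0.098,0,0,-0.9,0,0,3.5],[0.098,0,0,-0.9,0,0,3.5],[0.098,0,0,-0.9,0,0,3.5],[0,0,0,0,2.8,2.7,3.5],[0,0,0,0,2.8,2.7,3.5],[0,0,0,0,2.8,2.7,3.5],[0,0,0,0,2.8,2.7,3.5],[0,0,0,0,2.8,2.7,3.5],[0,0,0,0,2.6,2.8,3.5]]]';python3 -m pendant '[[[0,0,0,0,0,0,3.5],[0,0,0,0,0,0,3.5]]]'; python3 - <<'E'
from h import *
tgt([.614,-0.03,.18],1.2)
snap("w10")
crop("pics/w10.png","pics/w10a.png",200,0,360,260,2.3)
E
```

```text
clock: 13.23
tool_pos: [0.6108, -0.0323, 0.1759]
eef_rot: [0.492, 0.507, -0.499, 0.502]
contact_force: [0.7, 1.0, -1.8]
opening: 0.495
clock: 13.4
tool_pos: [0.6104, -0.034, 0.1757]
eef_rot: [0.493, 0.505, -0.5, 0.502]
contact_force: [-0.2, -0.0, -1.9]
opening: 0.495
pos [ 0.6104 -0.034   0.1757] jaw yaw 0.8 tilt [-0.0116 -0.0042]
rotvec [-0.0069  0.004   0.0117] shift cm before-rot [-0.44  0.36 -0.4 ] after-rot [-0.43  0.37 -0.39]
tool y world [1.    0.021 0.   ] z [ 0.021 -1.     0.   ]
```

View pics/w10.png

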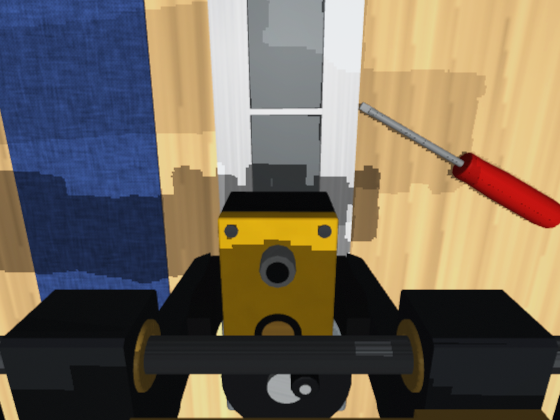

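```bash
python3 -m pendant '[[[-0.007,0.0045,0.0035,0,0.3,-1,3.5],[0,0,0,1,0,-1,3.5],[0,0,0,2,0,0,3.5],[0,0,0,2,0,0,3.5],[0,0,0,2,0,0,3.5],[0,0,0,1,0,0,3.5],[0,0,0,0,0,0,3.5],[0,0,0,0,0,0,3.5],[0,0,0,0,0,0,3.5]]]'; python3 - <<'E'
from h import *
tgt([.614,-0.01,.065],1.2)
snap("w11")
crop("pics/w11.png","pics/w11a.png",190,40,370,250,3.5)
E
```

```text
clock: 14.2
tool_pos: [0.6131, -0.01, 0.0988]
eef_rot: [0.493, 0.508, -0.494, 0.505]
contact_force: [-0.2, -0.4, -1.6]
opening: 0.496
pos [ 0.6131 -0.01    0.0988] jaw yaw 1.51 tilt [-0.0043  0.0023]
rotvec [ 0.0054 -0.0024  0.0043] shift cm before-rot [3.38 0.11 0.01] after-rot [ 3.38  0.09 -0.  ]
tool y world [1.    0.021 0.   ] z [ 0.021 -1.     0.   ]
```

View pics/w11a.png

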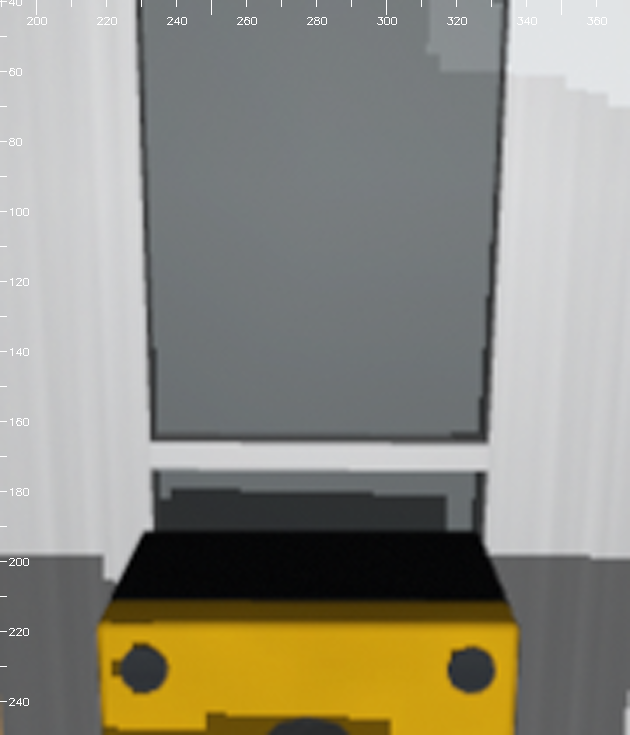

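```bash
python3 - <<'E'
from h import *
ci=load("w11.json")
go(ci,[(152,470),(487,470)],190,40,3.5,.057)
go(ci,[(152,440),(488,440)],190,40,3.5,.057)
go(ci,[(142,532),(483,532)],190,40,3.5,.0838)
go(ci,[(99,622),(518,622)],190,40,3.5,.1198)
E
```

```text
[[0.5873, 0.0248], [0.6372, 0.0262]] c [0.6122 0.0255] edges [0.05, 0.05] ang [1.6, -178.4]
[[0.5873, 0.0294], [0.637, 0.0308]] c [0.6122 0.0301] edges [0.0498, 0.0498] ang [1.6, -178.4]
[[0.5892, 0.0229], [0.6335, 0.0241]] c [0.6113 0.0235] edges [0.0443, 0.0443] ang [1.6, -178.4]
[[0.5894, 0.0234], [0.6326, 0.0246]] c [0.611 0.024] edges [0.0433, 0.0433] ang [1.6, -178.4]
```

```bash
python3 -m pendant '[[[0,0,0,0,0.11,0.12,3.5],[0,0,0,0.8,0,0,3.5],[0,0,0,1,0,0,3.5],[0,0,0,0.8,0,0,3.5],[0,0,0,0.5,0,0,3.5],[0,0,0,0.15,0,0,3.5],[0,0,0,0,0,0,3.5],[0,0,0,0,0,0,3.5]]]'; python3 - <<'E'
from h import *
tgt([.614,-0.01,.065],1.2)
snap("w12")
print(r.get_state()["contact_force"])
E
```

```text
clock: 14.92
tool_pos: [0.6126, -0.012, 0.0651]
eef_rot: [0.492, 0.509, -0.495, 0.504]
contact_force: [-1.7, 0.3, 1.7]
opening: 0.495
pos [ 0.6126 -0.012   0.0651] jaw yaw 1.46 tilt [-0.0076  0.0019]
rotvec [ 0.0045 -0.0021  0.0076] shift cm before-rot [ 0.01  0.14 -0.19] after-rot [ 0.01  0.14 -0.19]
tool y world [1.    0.021 0.   ] z [ 0.021 -1.     0.   ]
[-1.64477711  0.6541702   0.01680931]
```

View pics/w12.png

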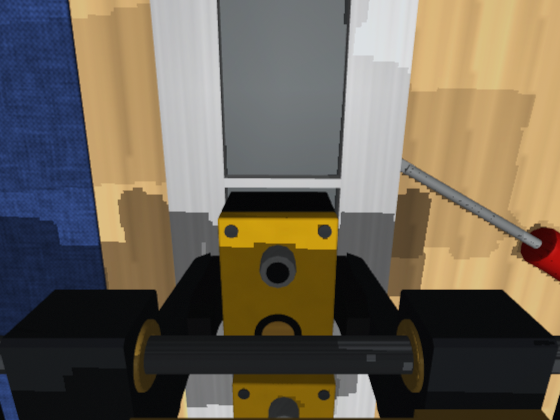

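```bash
python3 -m pendant '[[[0,0,0,0,0,0,5.8],[0,0,0,0,0,0,5.8],[0,0,0,0,0,0,5.8],[0,0,0,0,0,0,5.8],[0,0,0,-1.5,0,0,5.8],[0,0,0,-3,0,0,6.5],[0,0,0,-3,0,0,8.8],[0,0,0,-3,0,0,8.8],[0,0,0,-3,0,0,8.8],[0,0,0,0,0,0,8.8]]]'; python3 - <<'E'
from h import *
tgt([.6144,-0.19,.25],1.2)
snap("w13"); 
crop("pics/w13.png","pics/w13a.png",220,80,340,280,3)
E
```

```text
clock: 15.8
tool_pos: [0.6182, -0.0124, 0.2066]
eef_rot: [0.496, 0.505, -0.492, 0.507]
contact_force: [1.7, 0.6, 0.4]
opening: 0.994
pos [ 0.6182 -0.0124  0.2066] jaw yaw 1.43 tilt [0.0057 0.0022]
rotvec [ 0.004  -0.002  -0.0058] shift cm before-rot [-4.38 -0.8  17.74] after-rot [-4.34 -0.75 17.75]
tool y world [1.    0.021 0.   ] z [ 0.021 -1.     0.   ]
```

View pics/w13.png

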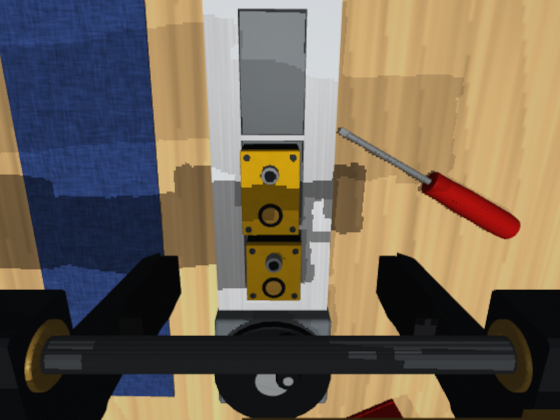

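View pics/w13a.png

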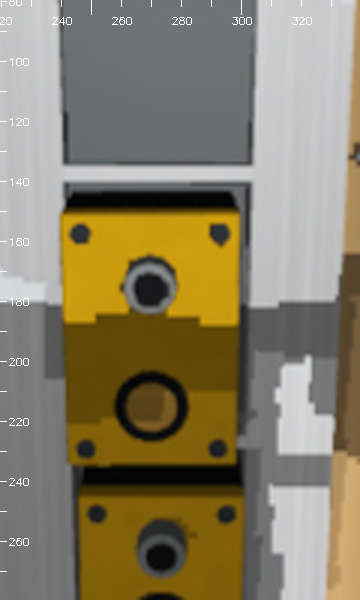

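```bash
python3 - <<'E'
from h import *
ci=load("w13.json")
go(ci,[(62,211),(240,212),(237,464),(66,463)],220,80,3,.086)
go(ci,[(63,183),(253,183)],220,80,3,.057)
go(ci,[(79,488),(243,487)],220,80,3,.086)
E
```

```text
[[0.5893, 0.022], [0.6323, 0.0228], [0.6344, -0.0429], [0.59, -0.0436]] c [ 0.6115 -0.0104] edges [0.043, 0.0657, 0.0444, 0.0656] ang [1.1, -88.2, -179.0, 90.6]
[[0.5869, 0.0246], [0.6374, 0.0258]] c [0.6122 0.0252] edges [0.0505, 0.0505] ang [1.4, -178.6]
[[0.5934, -0.0506], [0.6362, -0.0493]] c [ 0.6148 -0.05  ] edges [0.0429, 0.0429] ang [1.7, -178.3]
```

```bash
python3 -m pendant '[[[0.004,-0.002,-0.006,0,0,2,8.8],[0,0,0,0,0,3,8.8],[0,0,0,0,0,3,8.8],[0,0,0,0,0,3,8.8],[0,0,0,0,0,3,8.8],[0,0,0,0,0,3,8.8],[0,0,0,0,0,3,8.8],[0,0,0,0,0,0,8.8],[0,0,0,0,0,0,8.8]]]'; python3 - <<'E'
from h import *
tgt([.6144,-0.23,.21],1.2)
snap("w14"); 
crop("pics/w14.png","pics/w14a.png",180,100,360,280,4)
E
```

```text
clock: 16.6
tool_pos: [0.6172, -0.215, 0.199]
eef_rot: [0.492, 0.508, -0.499, 0.501]
contact_force: [0.7, 0.2, -0.7]
opening: 0.999
pos [ 0.6172 -0.215   0.199 ] jaw yaw 0.97 tilt [-0.0141 -0.001 ]
rotvec [-0.004   0.0007  0.0142] shift cm before-rot [-1.1  -0.32  1.5 ] after-rot [-1.1  -0.31  1.5 ]
tool y world [1.    0.021 0.   ] z [ 0.021 -1.     0.   ]
```

View pics/w14.png

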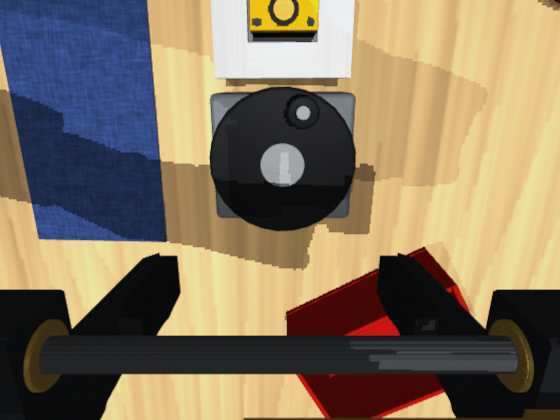

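View pics/w14a.png

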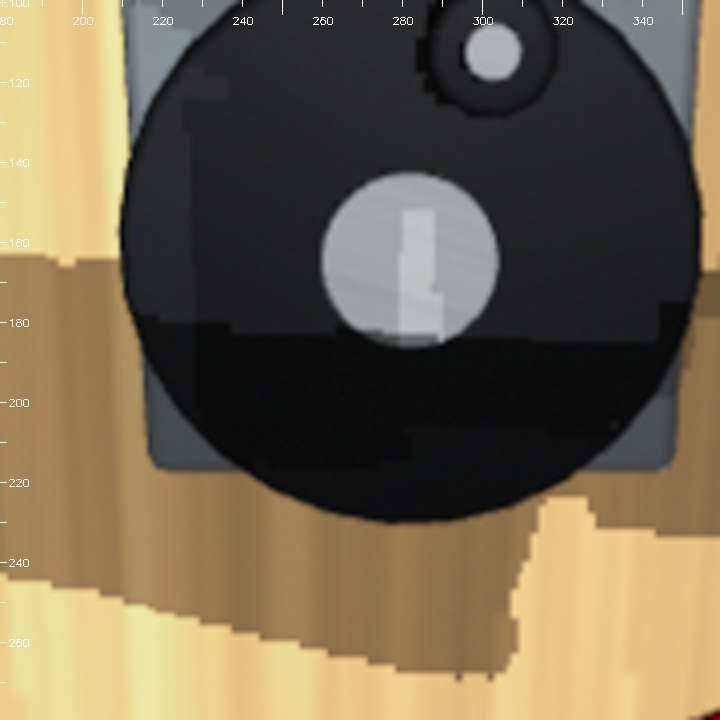

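```bash
python3 - <<'E'
from h import *
ci=load("w14.json")
for z in (.074,.077): go(ci,[(410,260)],180,100,4,z)
go(ci,[(120,228),(701,228)],180,100,4,.074)
go(ci,[(493,52)],180,100,4,.122)
tgt([.6144,-0.23,.21],1.2)
E
```

```text
[[0.6168, -0.1919]] c [ 0.6168 -0.1919] edges [0.0] ang [0.0]
[[0.6168, -0.1913]] c [ 0.6168 -0.1913] edges [0.0] ang [0.0]
[[0.5628, -0.187], [0.6704, -0.1848]] c [ 0.6166 -0.1859] edges [0.1076, 0.1076] ang [1.2, -178.8]
[[0.6284, -0.1506]] c [ 0.6284 -0.1506] edges [0.0] ang [0.0]
pos [ 0.6178 -0.2123  0.1991] jaw yaw 1.16 tilt [-0.0138  0.0009]
rotvec [-0.0008 -0.0012  0.0138] shift cm before-rot [-1.09 -0.39  1.76] after-rot [-1.09 -0.38  1.77]
tool y world [1.    0.021 0.   ] z [ 0.021 -1.     0.   ]
```

```bash
python3 -m pendant '[[[0,0,0.0138,0,0.4,-2,5],[0,0,0,0,0.4,-2.2,5],[0,0,0,0,0.4,-2.05,5],[0,0,0,1.5,0,0,5],[0,0,0,2,0,0,5],[0,0,0,1,0,0,5],[0,0,0,0,0,0,5],[0,0,0,0,0,0,5]]]'; python3 - <<'E'
from h import *
tgt([.6284,-0.1506,.088],1.2)
snap("w15"); 
E
```

```text
clock: 17.32
tool_pos: [0.6289, -0.1485, 0.1548]
eef_rot: [0.495, 0.506, -0.494, 0.505]
contact_force: [-0.4, 0.1, 0.1]
opening: 0.565
pos [ 0.6289 -0.1485  0.1548] jaw yaw 1.29 tilt [0.0002 0.0008]
rotvec [ 0.0015 -0.0008 -0.0002] shift cm before-rot [ 6.68 -0.05  0.21] after-rot [ 6.68 -0.05  0.21]
tool y world [1.    0.021 0.   ] z [ 0.021 -1.     0.   ]
```

View pics/w15.png

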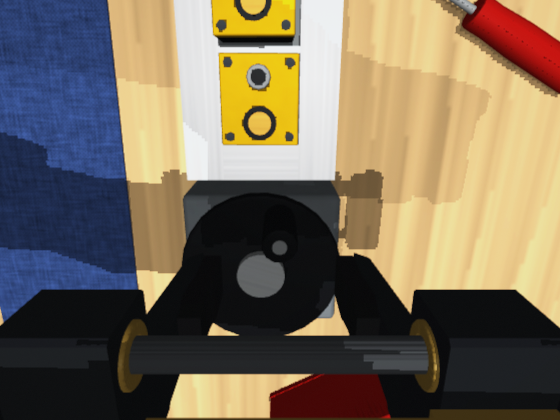

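```bash
python3 - <<'E'
from h import *
go(load("w15.json"),[(279.5,247.5)],0,0,1,.122)
E
python3 -m pendant '[[[0,0,0,1,-0.03,0.18,5],[0,0,0,2,0,0,5],[0,0,0,2,0,0,5],[0,0,0,1.6,0,0,5],[0,0,0,0,0,0,5],[0,0,0,0,0,0,5]]]';  python3 - <<'E'
from h import *
tgt([.6284,-0.1506,.088],1.2)
E
```

```text
[[0.6283, -0.1506]] c [ 0.6283 -0.1506] edges [0.0] ang [0.0]
clock: 17.87
tool_pos: [0.6288, -0.1515, 0.089]
eef_rot: [0.495, 0.505, -0.494, 0.505]
contact_force: [0.3, -0.1, -0.5]
opening: 0.57
pos [ 0.6288 -0.1515  0.089 ] jaw yaw 1.2 tilt [0.001  0.0002]
rotvec [ 0.0001 -0.0002 -0.001 ] shift cm before-rot [ 0.1  -0.04 -0.09] after-rot [ 0.1  -0.04 -0.09]
tool y world [1.    0.021 0.   ] z [ 0.021 -1.     0.   ]
```

Close on the knob (25 N) and compute the circle rows.

```bash
python3 -m pendant '[[[0,0,0,0,0,0,1],[0,0,0,0,0,0,1],[0,0,0,0,0,0,1],[0,0,0,0,0,0,1],[0,0,0,0,0,0,1],[0,0,0,0,0,0,1]]]' 25;  cat > circ.py <<'E'
from h import *
import sys
def rows(a0,n,step=20,r_=.0422):
    # jaw yaw 1.2deg: tool y=(c,s), tool z=(s,-c)
    P,Q=tool(); M=Q.as_matrix(); c=np.array([.6168,-.1913])
    out=[]
    for i in range(n):
        a,b=np.radians([a0-step*i,a0-step*(i+1)])
        d=r_*np.array([np.cos(b)-np.cos(a),np.sin(b)-np.sin(a),0])*100
        out.append([round(float(d@M[:,1]),2),round(float(d@M[:,2]),2)])
    return out
P,_=tool(); v=P[:2]-np.array([.6168,-.1913]); a=np.degrees(np.arctan2(v[1],v[0])); print("angle",a,"rad",np.linalg.norm(v),P,r.get_state()["contact_force"],r.get_state()["opening"])
E
python3 - <<'E'
from circ import *
print(rows(74.5,18))
E
```

```text
clock: 18.37
tool_pos: [0.6296, -0.1514, 0.09]
eef_rot: [0.495, 0.505, -0.494, 0.506]
contact_force: [0.1, -0.2, 2.6]
opening: 0.217
angle 72.2315528936196 rad 0.04194783702755125 [ 0.62960126 -0.15135318  0.09004581] [ 0.11228251 -0.23900848  2.5535755 ] 0.21700283930336423
[[1.31, 0.66], [1.0, 1.07], [0.58, 1.35], [0.08, 1.46], [-0.42, 1.4], [-0.88, 1.17], [-1.23, 0.8], [-1.43, 0.34], [-1.46, -0.17], [-1.31, -0.66], [-1.0, -1.07], [-0.58, -1.35], [-0.08, -1.46], [0.42, -1.4], [0.88, -1.17], [1.23, -0.8], [1.43, -0.34], [1.46, 0.17]]
```

```bash
python3 -m pendant '[[[0,0,0,0,1.31,0.66,1],[0,0,0,0,1.0,1.07,1],[0,0,0,0,0.58,1.35,1],[0,0,0,0,0.08,1.46,1]]]';  python3 circ.py; python3 -m pendant '[[[0,0,0,0,-0.42,1.4,1],[0,0,0,0,-0.88,1.17,1],[0,0,0,0,-1.23,0.8,1],[0,0,0,0,-1.43,0.34,1],[0,0,0,0,-1.46,-0.17,1]]]'; python3 circ.py
```

```text
clock: 18.7
tool_pos: [0.6601, -0.1939, 0.09]
eef_rot: [0.495, 0.506, -0.493, 0.505]
contact_force: [-5.1, 4.2, 8.2]
opening: 0.218
angle -3.4449992563994987 rad 0.04335927789329249 [ 0.66008093 -0.19390547  0.08998458] [-5.14998006  4.23219846  8.16150406] 0.21822383550690508
clock: 19.12
tool_pos: [0.6082, -0.2327, 0.0901]
eef_rot: [0.497, 0.503, -0.493, 0.507]
contact_force: [4.9, 4.7, -0.4]
opening: 0.222
angle -101.78016680486539 rad 0.04233606211684192 [ 0.60815679 -0.23274438  0.09007996] [ 4.89682472  4.6648685  -0.37660127] 0.22181825476972775
```

```bash
python3 -m pendant '[[[0,0,0,0,-1.31,-0.66,1],[0,0,0,0,-1.0,-1.07,1],[0,0,0,0,-0.58,-1.35,1],[0,0,0,0,-0.08,-1.46,1],[0,0,0,0,0.42,-1.4,1],[0,0,0,0,0.88,-1.17,1],[0,0,0,0,1.23,-0.8,1],[0,0,0,0,1.43,-0.34,1],[0,0,0,0,1.46,0.17,1]]]';  python3 circ.py; python3 - <<'E'
from h import *
snap("w16"); tgt([.6284,-.1506,.09],1.2)
E
```

```text
clock: 19.87
tool_pos: [0.6282, -0.1507, 0.09]
eef_rot: [0.494, 0.506, -0.495, 0.505]
contact_force: [-4.7, -5.6, 7.5]
opening: 0.223
angle 74.26899322357059 rad 0.04214701171688979 [ 0.62822696 -0.1507316   0.08995236] [-4.74798844 -5.61549359  7.51030968] 0.2229374575007642
pos [ 0.6318 -0.152   0.09  ] jaw yaw 1.28 tilt [ 0.0032 -0.0023]
rotvec [ 0.0013  0.0024 -0.0031] shift cm before-rot [ 0.   -0.34 -0.15] after-rot [ 0.   -0.34 -0.15]
tool y world [1.    0.021 0.   ] z [ 0.021 -1.     0.   ]
```

View pics/w16.png

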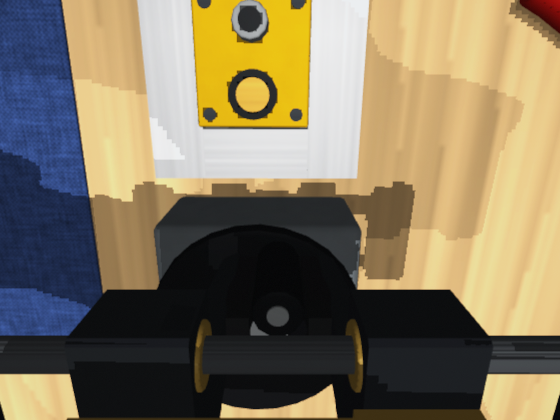

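```bash
python3 -m pendant '[[[0,0,0,0,1.31,0.66,1],[0,0,0,0,1.0,1.07,1],[0,0,0,0,0.58,1.35,1],[0,0,0,0,0.08,1.46,1],[0,0,0,0,-0.42,1.4,1],[0,0,0,0,-0.88,1.17,1],[0,0,0,0,-1.23,0.8,1],[0,0,0,0,-1.43,0.34,1],[0,0,0,0,-1.46,-0.17,1]]]'; python3 circ.py; python3 -m pendant '[[[0,0,0,0,-1.31,-0.66,1],[0,0,0,0,-1.0,-1.07,1],[0,0,0,0,-0.58,-1.35,1],[0,0,0,0,-0.08,-1.46,1],[0,0,0,0,0.42,-1.4,1],[0,0,0,0,0.88,-1.17,1],[0,0,0,0,1.23,-0.8,1],[0,0,0,0,1.43,-0.34,1],[0,0,0,0,1.46,0.17,1]]]';  python3 circ.py; 
```

```text
clock: 20.67
tool_pos: [0.6085, -0.2327, 0.0901]
eef_rot: [0.496, 0.503, -0.493, 0.507]
contact_force: [5.6, 2.3, 2.6]
opening: 0.215
angle -101.3403472972603 rad 0.04227483836762731 [ 0.60848722 -0.23274948  0.09007674] [5.63091208 2.27180193 2.56512829] 0.2148069489506467
clock: 21.42
tool_pos: [0.6281, -0.1507, 0.0899]
eef_rot: [0.493, 0.506, -0.495, 0.505]
contact_force: [-4.7, -5.6, 9.1]
opening: 0.219
angle 74.39461061018811 rad 0.04212952510167068 [ 0.62813328 -0.15072348  0.08991057] [-4.66673575 -5.6484871   9.14043018] 0.21897479988590118
```

```bash
python3 -m pendant '[[[0,0,0,0,1.31,0.66,1],[0,0,0,0,1.0,1.07,1],[0,0,0,0,0.58,1.35,1],[0,0,0,0,0.08,1.46,1],[0,0,0,0,-0.42,1.4,1],[0,0,0,0,-0.88,1.17,1],[0,0,0,0,-1.23,0.8,1],[0,0,0,0,-1.43,0.34,1],[0,0,0,0,-1.46,-0.17,1]]]'; python3 circ.py; python3 -m pendant '[[[0,0,0,0,-1.31,-0.66,1],[0,0,0,0,-1.0,-1.07,1],[0,0,0,0,-0.58,-1.35,1],[0,0,0,0,-0.08,-1.46,1],[0,0,0,0,0.42,-1.4,1],[0,0,0,0,0.88,-1.17,1],[0,0,0,0,1.23,-0.8,1],[0,0,0,0,1.43,-0.34,1],[0,0,0,0,1.46,0.17,1]]]';  python3 circ.py; python3 - <<'E'
from h import *
snap("s17","side"); snap("w17")
E
```

```text
clock: 22.17
tool_pos: [0.6087, -0.2328, 0.09]
eef_rot: [0.496, 0.503, -0.493, 0.507]
contact_force: [4.1, 1.0, 2.9]
opening: 0.217
angle -101.03121221463024 rad 0.04225802666223745 [ 0.60871419 -0.23277723  0.09002948] [4.1098772  1.03931531 2.86253357] 0.21728323531445715
clock: 22.92
tool_pos: [0.6281, -0.1507, 0.0899]
eef_rot: [0.493, 0.506, -0.495, 0.505]
contact_force: [-4.7, -5.4, 10.9]
opening: 0.215
angle 74.40486317646074 rad 0.042153345455537825 [ 0.62813242 -0.15069851  0.08990783] [-4.70821226 -5.44674789 10.89674314] 0.215256273691914
```

View pics/s17.png

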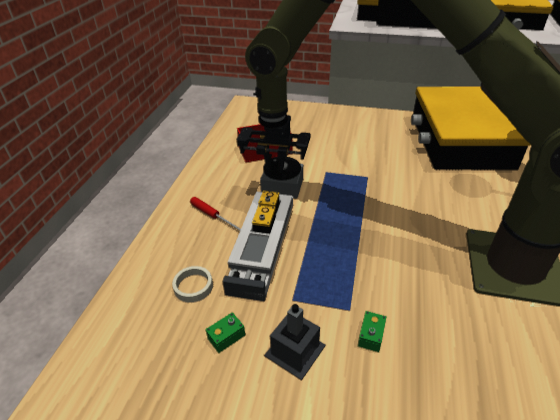

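View pics/w17.png

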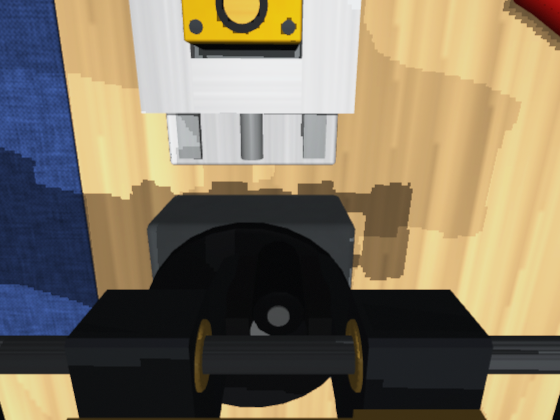

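```bash
python3 -m pendant '[[[0,0,0,0,1.31,0.66,1],[0,0,0,0,1.0,1.07,1],[0,0,0,0,0.58,1.35,1],[0,0,0,0,0.08,1.46,1],[0,0,0,0,-0.42,1.4,1],[0,0,0,0,-0.88,1.17,1],[0,0,0,0,-1.23,0.8,1],[0,0,0,0,-1.43,0.34,1],[0,0,0,0,-1.46,-0.17,1]]]'; python3 circ.py; python3 -m pendant '[[[0,0,0,0,-1.31,-0.66,1],[0,0,0,0,-1.0,-1.07,1],[0,0,0,0,-0.58,-1.35,1],[0,0,0,0,-0.08,-1.46,1],[0,0,0,0,0.42,-1.4,1],[0,0,0,0,0.88,-1.17,1]]]';  python3 circ.py; python3 - <<'E'
from h import *
snap("s18","side"); crop("pics/s18.png","pics/s18a.png",200,170,320,310,4.2)
E
```

```text
clock: 23.77
tool_pos: [0.6089, -0.2327, 0.09]
eef_rot: [0.496, 0.503, -0.493, 0.507]
contact_force: [4.3, 0.2, 5.2]
opening: 0.217
angle -100.83897086784833 rad 0.042185146513427224 [ 0.60886711 -0.23273255  0.09001901] [4.29387655 0.18999746 5.17935484] 0.2165668547713767
clock: 24.27
tool_pos: [0.5883, -0.1617, 0.0899]
eef_rot: [0.495, 0.504, -0.495, 0.506]
contact_force: [1.8, -7.6, 3.9]
opening: 0.218
angle 133.91641811786008 rad 0.041080864218925664 [ 0.58830597 -0.1617073   0.08994941] [ 1.8261299  -7.64504977  3.88150641] 0.21797971572027036
```

View pics/s18a.png

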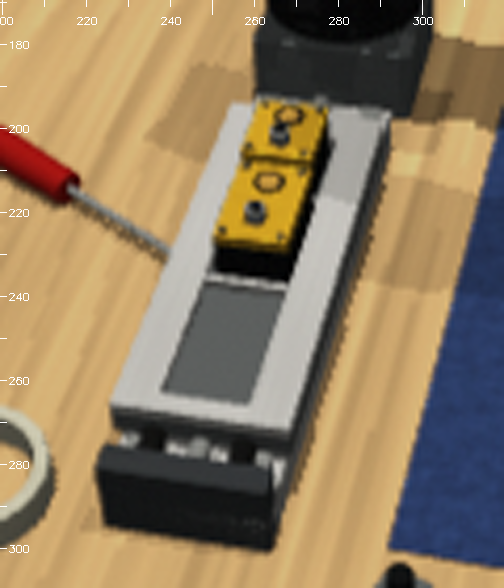

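```bash
python3 -m pendant '[[[0,0,0,0,1.23,-0.8,1],[0,0,0,0,0.72,-0.2,1]]]';  python3 circ.py; python3 -m pendant '[[[0,0,0,0,0.71,-0.14,1]]]';  python3 circ.py;  python3 -m pendant '[[[0,0,0,0,0.73,0.02,1],[0,0,0,0,0,0,1]]]';  python3 circ.py; 
```

```text
clock: 24.48
tool_pos: [0.6083, -0.1507, 0.0899]
eef_rot: [0.494, 0.505, -0.494, 0.506]
contact_force: [-1.4, -4.0, 9.6]
opening: 0.218
angle 101.76334724551488 rad 0.041509599621465325 [ 0.60833745 -0.15066218  0.08993829] [-1.39647558 -4.01648936  9.6415425 ] 0.21843604622516505
clock: 24.57
tool_pos: [0.6146, -0.1497, 0.0899]
eef_rot: [0.494, 0.505, -0.495, 0.506]
contact_force: [-1.8, -6.0, 9.4]
opening: 0.219
angle 93.01807501116998 rad 0.04166564788047803 [ 0.61460626 -0.14969214  0.0899276 ] [-1.82329176 -6.01536422  9.40707359] 0.2193072557923672
clock: 24.73
tool_pos: [0.62, -0.1496, 0.0899]
eef_rot: [0.493, 0.506, -0.496, 0.505]
contact_force: [-5.7, -2.8, 13.6]
opening: 0.22
angle 85.61941788824181 rad 0.041787748302534025 [ 0.61999179 -0.14963433  0.08985357] [-5.71578973 -2.80454536 13.64475642] 0.2195609269699367
```

```bash
python3 -m pendant '[[[0,0,0,0,0.5,0.1,1],[0,0,0,0,0,0,1]]]';  python3 circ.py; python3 -m pendant '[[[0,0,0,0,0.5,0.15,1],[0,0,0,0,0,0,1]]]';  python3 circ.py; python3 - <<'E'
from h import *
snap("s19","side"); crop("pics/s19.png","pics/s19a.png",200,170,320,310,4.2)
E
```

```text
clock: 24.9
tool_pos: [0.6202, -0.1497, 0.0897]
eef_rot: [0.491, 0.509, -0.498, 0.501]
contact_force: [-14.1, 0.4, 20.8]
opening: 0.219
angle 85.34023412338925 rad 0.04175587228605477 [ 0.62019219 -0.14968214  0.0896639 ] [-14.11372191   0.440533    20.82830476] 0.21876186538887474
clock: 25.07
tool_pos: [0.6203, -0.1498, 0.0894]
eef_rot: [0.489, 0.512, -0.5, 0.498]
contact_force: [-22.7, 2.3, 29.9]
opening: 0.217
angle 85.14847901573354 rad 0.04166517369875147 [ 0.62032378 -0.1497841   0.08940055] [-22.68168353   2.30606791  29.90467104] 0.21673879343886027
```

View pics/s19a.png

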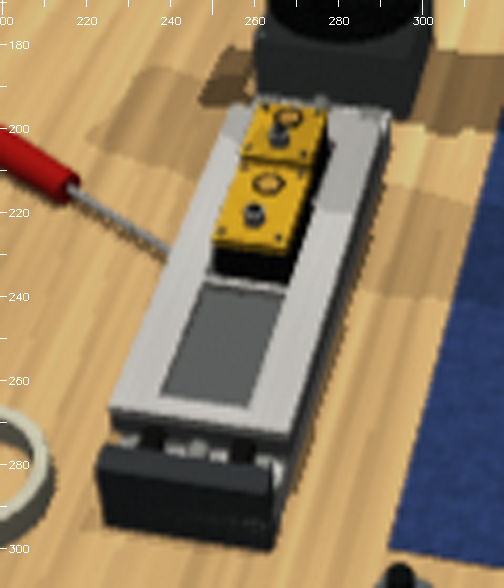

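```bash
python3 -m pendant '[[[0,0,0,0,-0.5,-0.15,1],[0,0,0,0,-0.5,-0.1,1],[0,0,0,0,0,0,1]]]';  python3 circ.py; python3 -m pendant '[[[0,0,0,0,0,0,5],[0,0,0,0,0,0,5],[0,0,0,0,0,0,5],[0,0,0,0,0,0,5],[0,0,0,-1.5,0,0,5],[0,0,0,-2.5,0,0,5],[0,0,0,-3,0,0,5],[0,0,0,-3,0,0,8.8],[0,0,0,0,0,0,8.8]]]'; python3 - <<'E'
from h import *
tgt([.6144,-0.1,.2],1.2)
snap("w20"); 
E
```

```text
clock: 25.37
tool_pos: [0.6184, -0.1497, 0.0897]
eef_rot: [0.493, 0.507, -0.496, 0.504]
contact_force: [-5.3, -2.3, 10.9]
opening: 0.216
angle 87.816812263277 rad 0.04167992802136839 [ 0.61838778 -0.14965033  0.08965776] [-5.25131247 -2.30005171 10.92717435] 0.21609988342288178
clock: 26.12
tool_pos: [0.6254, -0.1502, 0.195]
eef_rot: [0.497, 0.502, -0.492, 0.509]
contact_force: [1.9, -0.2, -0.3]
opening: 0.688
pos [ 0.6254 -0.1502  0.195 ] jaw yaw 1.24 tilt [ 0.0119 -0.0014]
rotvec [ 0.0006  0.0016 -0.0118] shift cm before-rot [-0.52 -0.98 -5.04] after-rot [-0.5  -0.99 -5.04]
tool y world [1.    0.021 0.   ] z [ 0.021 -1.     0.   ]
```

View pics/w20.png

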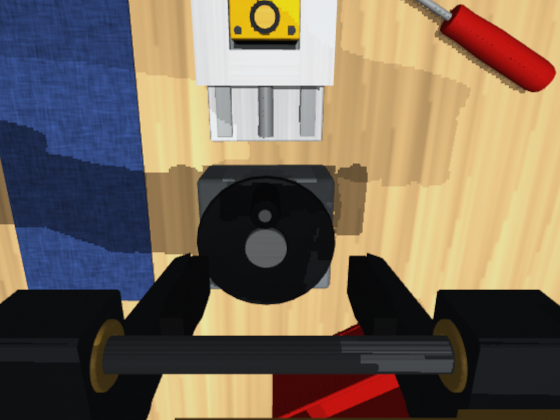

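```bash
python3 -m pendant '[[[0,0.0016,-0.0118,0,-0.3,-2,8.8],[0,0,0,0,-0.3,-3,8.8],[0,0,0,0,-0.3,-3,8.8],[0,0,0,0,-0.1,-2,8.8],[0,0,0,0,0,0,8.8],[0,0,0,0,0,0,8.8]]]'; python3 - <<'E'
from h import *
tgt([.6144,-0.1,.2],1.2)
snap("w21"); crop("pics/w21.png","pics/w21a.png",200,0,360,240,3.3)
E
```

```text
clock: 26.67
tool_pos: [0.6088, -0.0483, 0.1883]
eef_rot: [0.491, 0.51, -0.496, 0.502]
contact_force: [-0.3, -0.1, 0.1]
opening: 1.0
pos [ 0.6088 -0.0483  0.1883] jaw yaw 1.42 tilt [-0.0124  0.0022]
rotvec [ 0.0039 -0.0024  0.0123] shift cm before-rot [-1.19  0.41  5.18] after-rot [-1.17  0.45  5.18]
tool y world [1.    0.021 0.   ] z [ 0.021 -1.     0.   ]
```

View pics/w21.png

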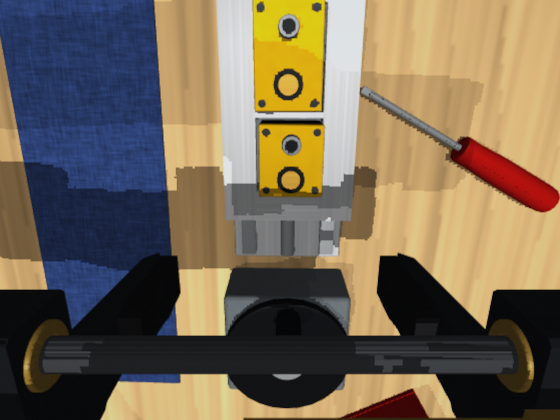

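View pics/w21a.png

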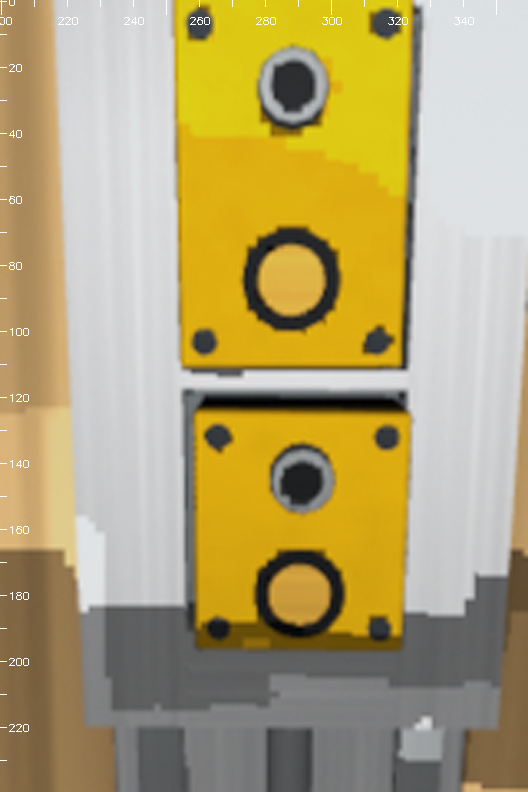

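```bash
python3 - <<'E'
from h import *
ci=load("w21.json")
f=lambda p,z: go(ci,p,200,0,3.3,z)
f([(184,390),(409,390)],.057)
f([(197,408),(409,412),(403,648),(196,648)],.086)
f([(183,367),(405,367)],.086)
f([(300,594)],.086);f([(291,279)],.086)
f([(86,725),(498,725)],.057)
E
```

```text
[[0.5878, 0.0082], [0.6379, 0.0095]] c [0.6128 0.0089] edges [0.0501, 0.0501] ang [1.5, -178.5]
[[0.5925, 0.0071], [0.635, 0.0075], [0.6368, -0.0417], [0.5928, -0.043]] c [ 0.6143 -0.0175] edges [0.0425, 0.0493, 0.044, 0.0502] ang [0.5, -87.9, -178.3, 90.3]
[[0.5896, 0.0151], [0.6336, 0.0162]] c [0.6116 0.0156] edges [0.044, 0.044] ang [1.5, -178.5]
[[0.6145, -0.0306]] c [ 0.6145 -0.0306] edges [0.0] ang [0.0]
[[0.6105, 0.0322]] c [0.6105 0.0322] edges [0.0] ang [0.0]
[[0.5645, -0.0719], [0.6643, -0.0689]] c [ 0.6144 -0.0704] edges [0.0998, 0.0998] ang [1.7, -178.3]
```

```bash
python3 -m pendant '[[[0,-0.002,0.0123,-1,-1,-2.5,8.8],[0,0,0,-1,-1.4,-3,8.8],[0,0,0,-1,-1.4,-3,8.8],[0,0,0,-1,-1.4,-3,8.8],[0,0,0,-1,-1.4,-3,8.8],[0,0,0,-1,-1.4,-3,8.8],[0,0,0,-1,-1.4,-3,8.8],[0,0,0,0,-1.4,-3,8.8],[0,0,0,0,-1.4,-3,8.8],[0,0,0,0,-1.4,-3,8.8]]]';python3 -m pendant '[[[0,0,0,0,-1.4,-2.5,8.8],[0,0,0,0,0,0,8.8],[0,0,0,0,0,0,8.8]]]'; python3 - <<'E'
from h import *
tgt([.464,.333,.25],1.2)
snap("w22"); print(r.get_state()["q"].round(2))
E
```

```text
clock: 27.55
tool_pos: [0.4675, 0.2412, 0.2592]
eef_rot: [0.496, 0.503, -0.495, 0.506]
contact_force: [-0.1, -0.2, -0.4]
opening: 0.994
clock: 27.8
tool_pos: [0.4526, 0.2666, 0.2589]
eef_rot: [0.495, 0.505, -0.494, 0.506]
contact_force: [-0.5, -0.5, -0.4]
opening: 1.003
pos [0.4526 0.2666 0.2589] jaw yaw 1.3 tilt [ 0.0021 -0.001 ]
rotvec [ 0.0017  0.0011 -0.002 ] shift cm before-rot [ 0.88  1.29 -6.61] after-rot [ 0.89  1.28 -6.61]
tool y world [1.    0.021 0.   ] z [ 0.021 -1.     0.   ]
[-0.66  0.53  0.07  1.85 -0.05  0.76 -0.55]
```

View pics/w22.png

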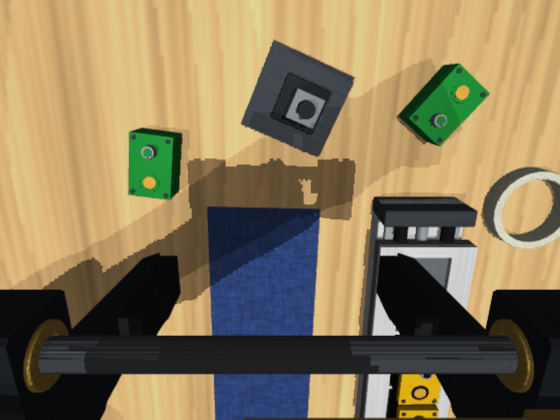

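```bash
python3 - <<'E'
from h import *
crop("pics/w22.png","pics/w22a.png",235,35,360,160,5)
E
```

```text
(no output)
```

View pics/w22a.png

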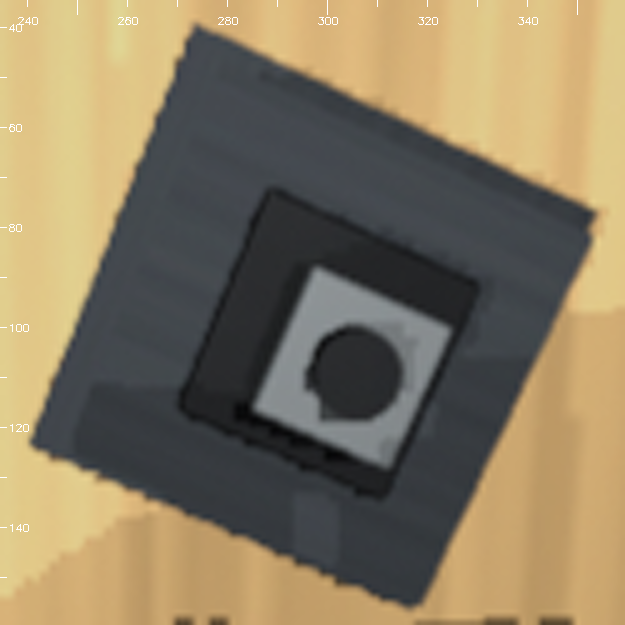

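```bash
python3 - <<'E'
from h import *
ci=load("w22.json")
f=lambda p,z: go(ci,p,235,35,5,z)
f([(268,188),(480,286),(386,498),(180,406)],.076)
f([(315,265),(453,328),(391,469),(252,409)],.136)
f([(354,373)],.148)
f([(193,25),(595,213),(417,606),(33,444)],.07)
tgt([.464,.333,.25],-21)
E
```

```text
[[0.4581, 0.3564], [0.4947, 0.3416], [0.4806, 0.3054], [0.4439, 0.3204]] c [0.4693 0.3309] edges [0.0396, 0.0388, 0.0396, 0.0387] ang [-22.1, -111.4, 157.7, 68.6]
[[0.4634, 0.3447], [0.4831, 0.3367], [0.4754, 0.317], [0.4552, 0.325]] c [0.4693 0.3309] edges [0.0213, 0.0211, 0.0217, 0.0214] ang [-22.0, -111.3, 158.5, 67.5]
[[0.4686, 0.331]] c [0.4686 0.331 ] edges [0.0] ang [0.0]
[[0.445, 0.3819], [0.5145, 0.3539], [0.4878, 0.2852], [0.4178, 0.3127]] c [0.4663 0.3334] edges [0.075, 0.0737, 0.0752, 0.0744] ang [-21.9, -111.3, 158.6, 68.6]
pos [0.4535 0.265  0.259 ] jaw yaw 1.13 tilt [ 0.0027 -0.0019]
rotvec [ 0.3862  0.0014 -0.003 ] shift cm before-rot [ 0.89  1.18 -6.78] after-rot [ 0.9  -1.46 -6.72]
tool y world [ 0.934 -0.358  0.   ] z [-0.358 -0.934  0.   ]
```

```bash
python3 -m pendant '[[[0.1,0,0,0,0,0,6],[0.1,0,0,0,0,0,6],[0.1,0,0,0,0,0,6],[0.1,0,0,0,0,0,6],[0,0.0014,-0.003,0,-0.5,-2.2,6],[0,0,0,0,-0.41,-2.2,6],[0,0,0,1.5,0,-2.24,6],[0,0,0,2.5,0,0,6],[0,0,0,2,0,0,6],[0,0,0,0,0,0,6]]]'; python3 -m pendant '[[[0,0,0,0,0,0,6],[0,0,0,0,0,0,6]]]'; python3 - <<'E'
from h import *
tgt([.4692,.3309,.092],-21.8)
snap("w23"); crop("pics/w23.png","pics/w23a.png",200,160,360,340,3.7)
E
```

```text
clock: 28.68
tool_pos: [0.4683, 0.3279, 0.1957]
eef_rot: [-0.584, -0.396, 0.588, -0.396]
contact_force: [0.3, -0.7, -0.1]
opening: 0.681
clock: 28.85
tool_pos: [0.4704, 0.3303, 0.2003]
eef_rot: [0.587, 0.396, -0.585, 0.396]
contact_force: [0.4, 0.7, 0.3]
opening: 0.681
pos [0.4704 0.3303 0.2003] jaw yaw -21.86 tilt [0.0017 0.002 ]
rotvec [-0.0011 -0.0025 -0.0008] shift cm before-rot [10.83 -0.14  0.02] after-rot [ 1.083e+01 -1.300e-01 -1.000e-02]
tool y world [ 0.928 -0.371  0.   ] z [-0.371 -0.928 -0.   ]
```

View pics/w23a.png

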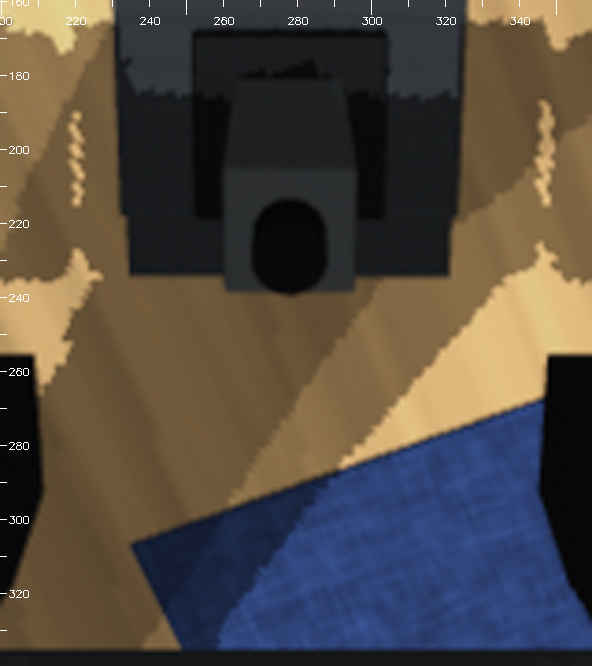

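```bash
python3 - <<'E'
from h import *
ci=load("w23.json")
f=lambda p,z: go(ci,p,200,160,3.7,z)
f([(289,233)],.148)
f([(224,169),(356,169),(354,291),(224,291)],.136)
tgt([.4692,.3309,.092],-21.8)
E
```

```text
[[0.4707, 0.3346]] c [0.4707 0.3346] edges [0.0] ang [0.0]
[[0.4634, 0.3446], [0.4833, 0.3367], [0.4753, 0.3168], [0.4551, 0.3249]] c [0.4693 0.3308] edges [0.0214, 0.0214, 0.0217, 0.0214] ang [-21.8, -111.9, 158.2, 67.3]
pos [0.4704 0.3309 0.2007] jaw yaw -21.83 tilt [0.0024 0.0029]
rotvec [-0.0005 -0.0036 -0.0012] shift cm before-rot [10.87 -0.12  0.08] after-rot [10.87 -0.11  0.04]
tool y world [ 0.928 -0.371  0.   ] z [-0.371 -0.928 -0.   ]
```

Descend around the grip and close (40 N).

```bash
python3 -m pendant '[[[0,-0.003,-0.001,1.5,-0.1,0.05,6],[0,0,0,2.5,0,0,6],[0,0,0,2.5,0,0,6],[0,0,0,2.5,0,0,6],[0,0,0,1.5,0,0,6],[0,0,0,0.3,0,0,6],[0,0,0,0,0,0,6],[0,0,0,0,0,0,6]]]'; python3 - <<'E'
from h import *
tgt([.4692,.3309,.092],-21.8)
E
python3 -m pendant '[[[0,0,0,0,0,0,1.5],[0,0,0,0,0,0,1.5],[0,0,0,0,0,0,1.5],[0,0,0,0,0,0,1.5],[0,0,0,0,0,0,1.5],[0,0,0,0,0,0,1.5],[0,0,0,0,0,0,1.5],[0,0,0,0,0,0,1.5]]]' 40; python3 - <<'E'
from h import *
tgt([.4692,.3309,.092],-21.8)
snap("w24")
E
```

```text
clock: 29.57
tool_pos: [0.4686, 0.332, 0.0928]
eef_rot: [0.586, 0.397, -0.585, 0.397]
contact_force: [-0.2, 0.3, 0.5]
opening: 0.684
pos [0.4686 0.332  0.0928] jaw yaw -21.72 tilt [0.0003 0.0011]
rotvec [ 0.0014 -0.0011  0.0001] shift cm before-rot [0.08 0.1  0.08] after-rot [0.08 0.1  0.08]
tool y world [ 0.928 -0.371  0.   ] z [-0.371 -0.928 -0.   ]
clock: 30.23
tool_pos: [0.4678, 0.3317, 0.0916]
eef_rot: [-0.585, -0.397, 0.586, -0.397]
contact_force: [0.1, 0.1, 1.8]
opening: 0.244
pos [0.4678 0.3317 0.0916] jaw yaw -21.7 tilt [-0.0011 -0.    ]
rotvec [0.0017 0.0005 0.001 ] shift cm before-rot [-0.04  0.15  0.02] after-rot [-0.04  0.15  0.02]
tool y world [ 0.928 -0.371  0.   ] z [-0.371 -0.928 -0.   ]
```

View pics/w24.png

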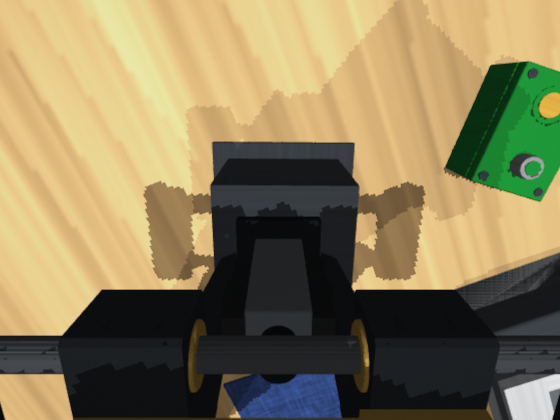

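```bash
python3 -m pendant '[[[0,0,0,-0.8,0,0,1.5],[0,0,0,-1.5,0,0,1.5],[0,0,0,-2,0,0,1.5],[0,0,0,-2,0,0,1.5],[0,0,0,-2,0,0,1.5],[0,0,0,-2,0,0,1.5],[0,0,0,-1.2,0,0,1.5],[0,0,0,0,0,0,1.5],[0,0,0,0,0,0,1.5]]]'; python3 - <<'E'
from h import *
tgt([.6145,-.0306,.202],-21.8)
snap("s25","side"); snap("c25","scene")
crop("pics/s25.png","pics/s25a.png",200,170,360,390,2.7)
E
```

```text
clock: 31.03
tool_pos: [0.4673, 0.3318, 0.2067]
eef_rot: [-0.585, -0.398, 0.586, -0.397]
contact_force: [-0.7, -0.5, -1.6]
opening: 0.245
pos [0.4673 0.3318 0.2067] jaw yaw -21.67 tilt [-0.0019  0.0002]
rotvec [0.0022 0.0005 0.0018] shift cm before-rot [ 0.43 27.06 28.24] after-rot [ 0.47 27.13 28.18]
tool y world [ 0.928 -0.371  0.   ] z [-0.371 -0.928 -0.   ]
```

View pics/s25a.png

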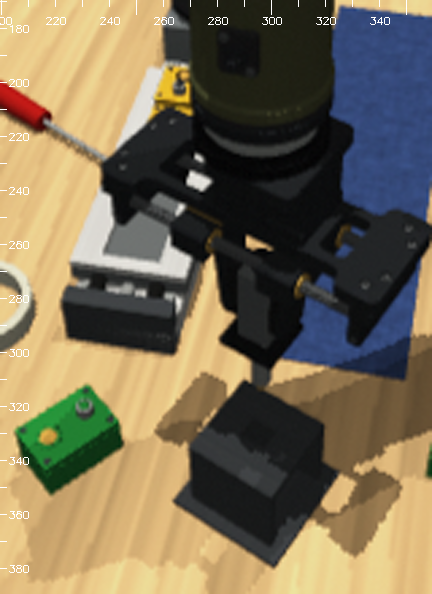

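View pics/c25.png

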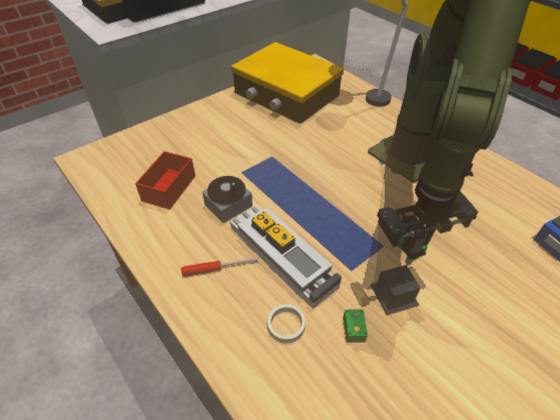

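```bash
python3 -m pendant '[[[0,0,0,0,1,1,1.5],[0,0,0,0,2,2.1,1.5],[0,0,0,0,2,2.1,1.5],[0,0,0,0,2,2.1,1.5],[0,0,0,0,2,2.1,1.5],[0,0,0,0,2,2.1,1.5],[0,0,0,0,2,2.1,1.5],[0,0,0,0,2,2.1,1.5],[0,0,0,0,2,2.1,1.5],[0,0,0,0,2,2.1,1.5]]]';python3 -m pendant '[[[0,0,0,0,2,2.1,1.5],[0,0,0,0,2,2.1,1.5],[0,0,0,0,2,2.1,1.5],[0,0,0,0,2,2.1,1.5],[0,0,0,0,0,0,1.5],[0,0,0,0,0,0,1.5]]]'; python3 - <<'E'
from h import *
tgt([.615,-.0306,.202],-21.8)
snap("w26")
E
```

```text
clock: 31.97
tool_pos: [0.57, 0.0751, 0.2048]
eef_rot: [-0.584, -0.398, 0.587, -0.396]
contact_force: [-0.0, 1.0, -1.0]
opening: 0.246
clock: 32.47
tool_pos: [0.6133, -0.0337, 0.2047]
eef_rot: [-0.584, -0.396, 0.588, -0.395]
contact_force: [-0.4, 0.0, -1.4]
opening: 0.245
pos [ 0.6133 -0.0337  0.2047] jaw yaw -21.93 tilt [-0.0045 -0.0014]
rotvec [-0.0023  0.003   0.0036] shift cm before-rot [ 0.27  0.04 -0.35] after-rot [ 0.27  0.04 -0.35]
tool y world [ 0.928 -0.371  0.   ] z [-0.371 -0.928 -0.   ]
```

View pics/w26.png

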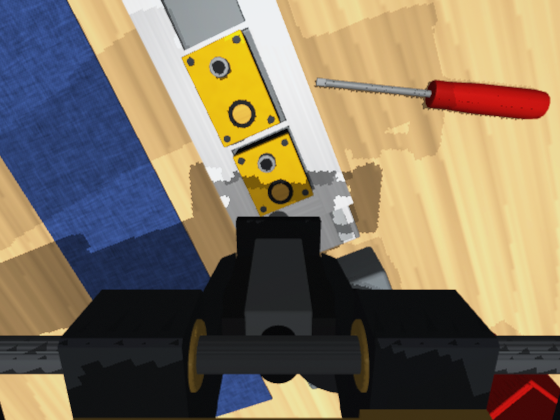

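```bash
python3 - <<'E'
from h import *
ci=load("w26.json")
f=lambda p,z: go(ci,p,0,0,1,z)
f([(280.5,191.5)],.086);f([(242.5,114.5)],.086)
f([(237,217.5),(321,217.5)],.1887)
P=np.array([px2w(ci,237,217.5,.1887),px2w(ci,321,217.5,.1887)]); e=P[1]-P[0]; e/=np.linalg.norm(e); print("probe centre",P.mean(0)+.02*np.array([e[1],-e[0],0]))
P2=np.array([px2w(ci,248,309,.2487),px2w(ci,311,309,.2487)]); print("grip top -z? edge",P2)
crop("pics/w26.png","pics/w26a.png",190,90,370,250,4)
E
```

```text
[[0.6146, -0.0303]] c [ 0.6146 -0.0303] edges [0.0] ang [0.0]
[[0.6107, 0.0315]] c [0.6107 0.0315] edges [0.0] ang [0.0]
[[0.6019, -0.0071], [0.6383, -0.0217]] c [ 0.6201 -0.0144] edges [0.0393, 0.0393] ang [-21.8, 158.2]
probe centre [ 0.61279962 -0.03324548  0.1887    ]
grip top -z? edge [[ 0.60765061 -0.01963588  0.2487    ]
 [ 0.62643742 -0.02712731  0.2487    ]]
```

View pics/w26a.png

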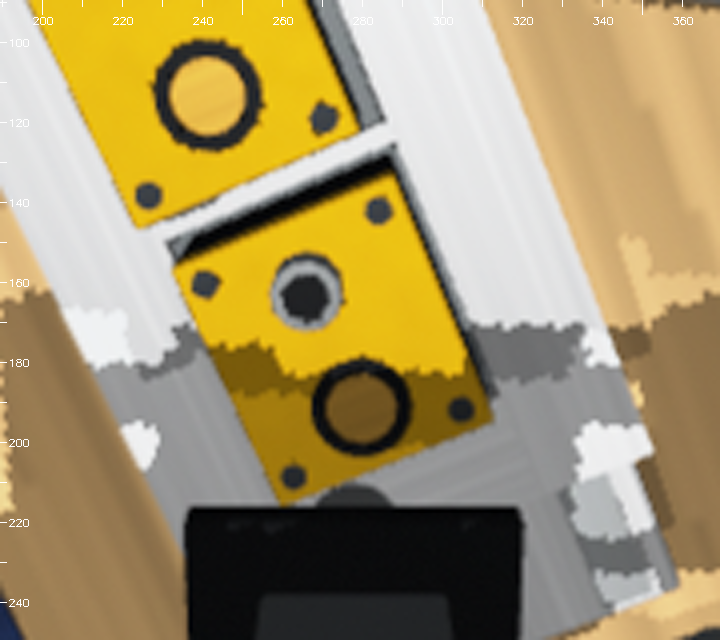

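```bash
python3 -m pendant '[[[0,0,0,0,0.06,-0.34,1.5],[0,0,0,1,0,0,1.5],[0,0,0,1.5,0,0,1.5],[0,0,0,1,0,0,1.5],[0,0,0,0.3,0,0,1.5],[0,0,0,0,0,0,1.5]]]'; python3 - <<'E'
from h import *
tgt([.615,-.0306,.163],-21.8)
snap("w27"); print(r.get_state()["contact_force"])
E
```

```text
clock: 33.02
tool_pos: [0.6146, -0.0273, 0.1667]
eef_rot: [-0.583, -0.398, 0.586, -0.396]
contact_force: [0.5, 0.6, -0.7]
opening: 0.246
pos [ 0.6146 -0.0273  0.1667] jaw yaw -21.62 tilt [-0.0049 -0.0001]
rotvec [0.0031 0.0019 0.0046] shift cm before-rot [0.37 0.16 0.29] after-rot [0.37 0.16 0.29]
tool y world [ 0.928 -0.371  0.   ] z [-0.371 -0.928 -0.   ]
[-0.20876091  0.69263656 -0.28580042]
```

View pics/w27.png

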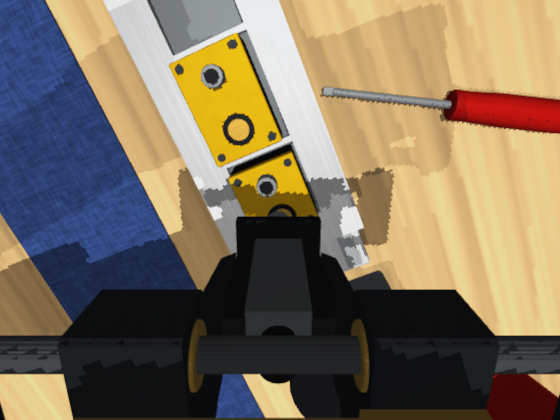

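```bash
python3 - <<'E'
from h import *
crop("pics/w27.png","pics/w27a.png",190,100,350,240,4.5)
for k in range(4):
  P,_=tool(); print(P.round(4), r.get_state()["clock"])
E
```

```text
[ 0.6153 -0.0276  0.1677] 33.0667
[ 0.6153 -0.0276  0.1677] 33.0667
[ 0.6153 -0.0276  0.1677] 33.0667
[ 0.6153 -0.0276  0.1677] 33.0667
```

View pics/w27a.png

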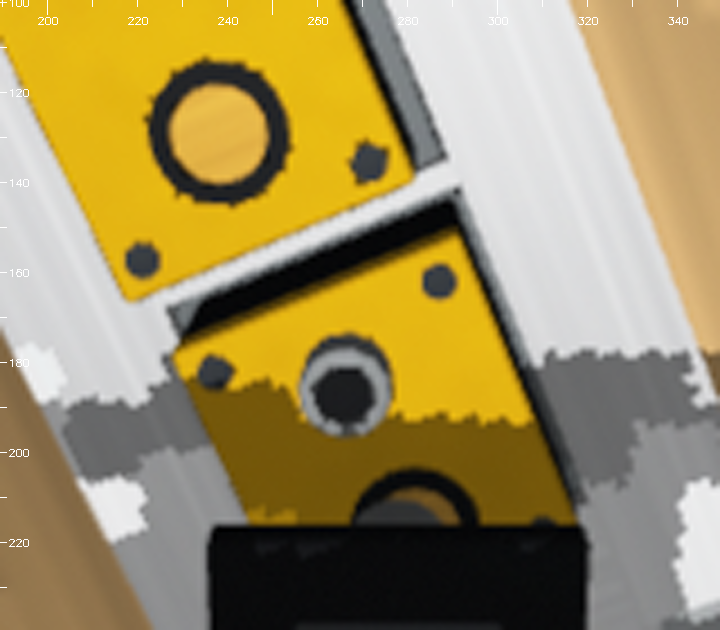

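```bash
python3 - <<'E'
from h import *
ci=load("w27.json")
g=lambda x,y,z: px2w(ci,190+x/4.5-.5,100+y/4.5-.5,z)
a,b=g(172,357,.086),g(458,233,.086); e=b-a; print(np.linalg.norm(e)); e/=np.linalg.norm(e); n=np.array([e[1],-e[0],0])
print("pad from lid edge",(a+b)/2+.0375*n, "conn",g(345,392,.096)+.025*n)
rim=g(414,468,.086); print("rim top",rim)
print("medium pad",g(219,131,.086))
z=.1672-.016
a,b=g(209,528,z),g(587,528,z); e=b-a; print(np.linalg.norm(e)); e/=np.linalg.norm(e); n=np.array([e[1],-e[0],0]); print("probe",(a+b)/2+.02*n)
E
```

```text
0.04368612369027579
pad from lid edge [ 0.61516697 -0.03076268  0.086     ] conn [ 0.6149532  -0.03030796  0.096     ]
rim top [ 0.6176248  -0.02181711  0.086     ]
medium pad [0.610611   0.03223027 0.086     ]
0.03914621631812481
probe [ 0.61384285 -0.02620018  0.1512    ]
```

```bash
python3 -m pendant '[[[0,0,0,0,0.27,0.36,1.5],[0,0,0,0,0,0,1.5],[0,0,0,0,0,0,1.5],[0,0,0,0,0,0,1.5],[0,0,0,0,0,0,1.5]]]'; python3 - <<'E'
from h import *
tgt([.616,-.0310,.163],-21.8)
snap("w28"); print(r.get_state()["contact_force"])
crop("pics/w28.png","pics/w28a.png",190,100,350,240,4.5)
E
```

```text
clock: 33.48
tool_pos: [0.617, -0.0324, 0.1685]
eef_rot: [-0.585, -0.397, 0.586, -0.397]
contact_force: [-0.8, -1.1, -0.7]
opening: 0.248
pos [ 0.617  -0.0324  0.1685] jaw yaw -21.69 tilt [-0.0014 -0.0002]
rotvec [0.0019 0.0007 0.0012] shift cm before-rot [ 0.55 -0.15 -0.1 ] after-rot [ 0.55 -0.15 -0.1 ]
tool y world [ 0.928 -0.371  0.   ] z [-0.371 -0.928 -0.   ]
[-0.33090177 -0.37776789 -0.77696453]
```

View pics/w28a.png

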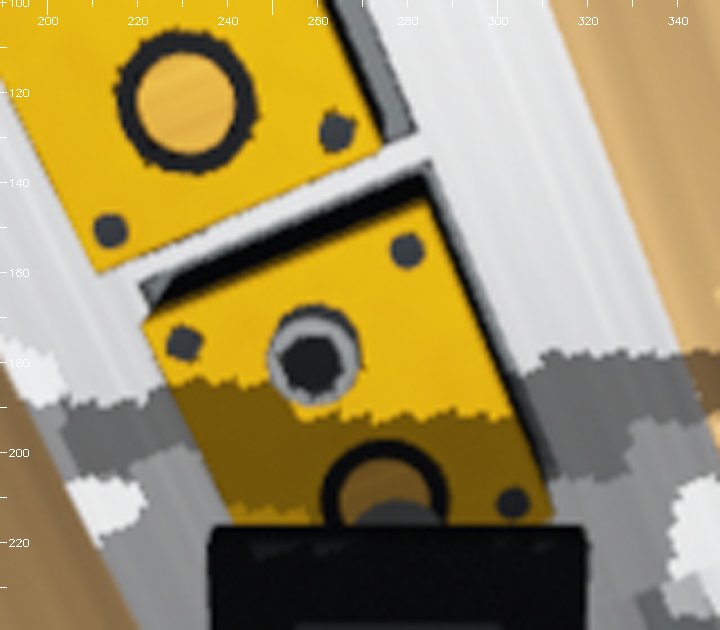

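```bash
cat > prb.py <<'E'
from h import *
def meas(name,lid,conn,u0,v0,s,col,zt,L):
    ci=load(name); g=lambda x,y,z: px2w(ci,u0+x/s-.5,v0+y/s-.5,z)
    a,b=g(*lid[0],.086),g(*lid[1],.086); e=b-a; w=np.linalg.norm(e); e/=w; n=np.array([e[1],-e[0],0])
    p1=(a+b)/2+L*n; p2=g(*conn,.096)+(L-.0125 if L<.04 else .033)*n
    z=zt-.016; a,b=g(*col[0],z),g(*col[1],z); f=b-a; w2=np.linalg.norm(f); f/=w2; n2=np.array([f[1],-f[0],0]); pr=(a+b)/2+.02*n2
    _,Q=tool(); 
    print("w",w,w2,"pad",p1.round(4),p2.round(4),"probe",pr.round(4)); d=(p1+p2)/2-pr; d[2]=0
    print("d",d.round(4),"tool cm",(Q.inv().apply(d)*100).round(2))
E
python3 - <<'E'
from prb import *
meas("w28.json",[(142,323),(428,200)],(312,362),190,100,4.5,[(209,528),(587,528)],.168,.0375)
E
```

```text
w 0.043712257446294735 0.0393808913307395 pad [ 0.6153 -0.0304  0.086 ] [ 0.6146 -0.0304  0.096 ] probe [ 0.6161 -0.0317  0.152 ]
d [-0.0012  0.0013  0.    ] tool cm [ 0.   -0.16 -0.08]
```

```bash
python3 -m pendant '[[[0,0,0,0.2,-0.12,-0.07,1.5],[0,0,0,0.3,0,0,1.5],[0,0,0,0.2,0,0,1.5],[0,0,0,0.15,0,0,1.5],[0,0,0,0,0,0,1.5]]]'; python3 - <<'E'
from h import *
tgt([.616,-.0310,.159],-21.8); print(r.get_state()["contact_force"])
E
```

```text
clock: 33.95
tool_pos: [0.616, -0.0311, 0.1595]
eef_rot: [-0.585, -0.397, 0.586, -0.397]
contact_force: [-0.3, 0.8, 1.1]
opening: 0.243
pos [ 0.616  -0.0311  0.1595] jaw yaw -21.68 tilt [-0.0021  0.    ]
rotvec [0.0021 0.0008 0.0019] shift cm before-rot [ 0.05 -0.   -0.01] after-rot [ 0.05 -0.   -0.01]
tool y world [ 0.928 -0.371  0.   ] z [-0.371 -0.928 -0.   ]
[-0.30898938  0.78936319  1.1097139 ]
```

```bash
python3 -m pendant '[[[0,0,0,0.05,0,0,1.5],[0,0,0,0,0,0,1.5],[0,0,0,0,0,0,1.5],[0,0,0,0,0,0,1.5],[0,0,0,0,0,0,1.5],[0,0,0,0,0,0,1.5],[0,0,0,0,0,0,1.5]]]'; python3 - <<'E'
from h import *
print(r.get_state()["contact_force"])
snap("w29"); snap("s29","side"); snap("c29","scene")
crop("pics/w29.png","pics/w29a.png",190,100,350,240,4.5)
crop("pics/s29.png","pics/s29a.png",200,120,340,260,4)
crop("pics/c29.png","pics/c29a.png",210,170,350,280,5)
E
```

```text
clock: 34.53
tool_pos: [0.616, -0.0312, 0.1592]
eef_rot: [-0.585, -0.397, 0.586, -0.397]
contact_force: [-0.4, 1.6, 1.2]
opening: 0.247
[-0.36509918  1.62324517  1.24266472]
```

View pics/w29a.png

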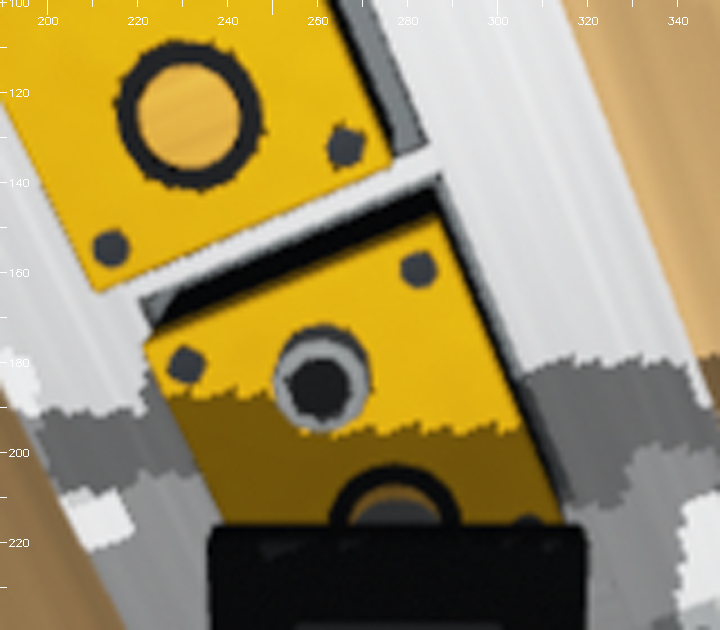

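View pics/s29a.png

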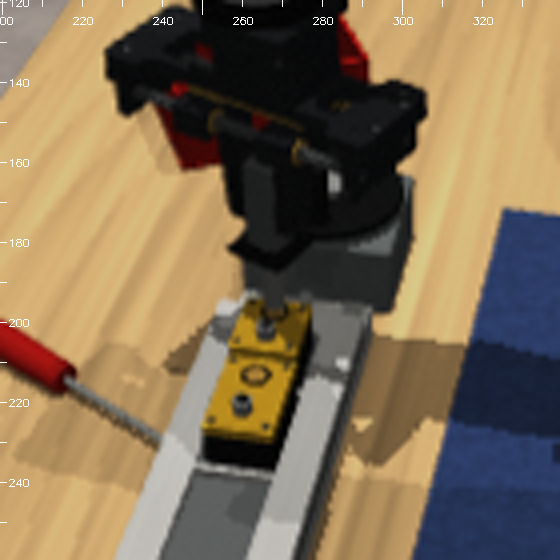

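View pics/c29a.png

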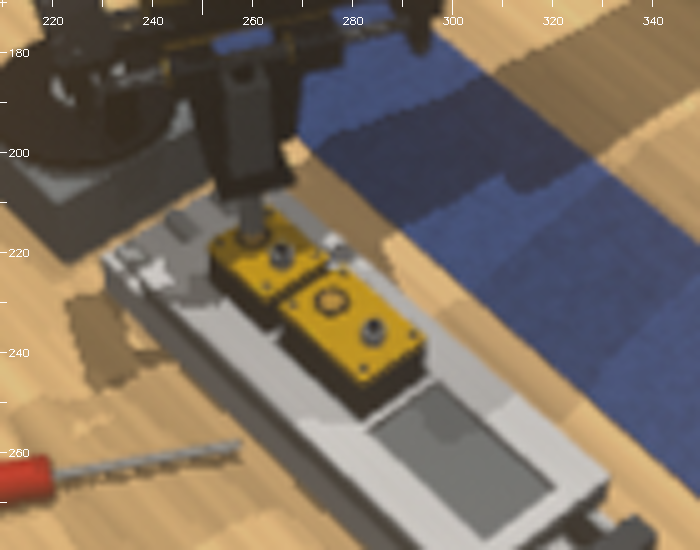

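```bash
python3 -m pendant '[[[0,0,0,-1.5,0,0,1.5],[0,0,0,-1.5,0,0,1.5],[0,0,0,0,-0.9,-1.9,1.5],[0,0,0,0,-0.9,-1.9,1.5],[0,0,0,0,-0.9,-1.85,1.5],[0,0,0,1,0,0,1.5],[0,0,0,1.1,0,0,1.5],[0,0,0,0,0,0,1.5],[0,0,0,0,0,0,1.5],[0,0,0,0,0,0,1.5]]]'; python3 - <<'E'
from h import *
tgt([.6116,.0313,.159],-21.8); print(r.get_state()["contact_force"],r.get_state()["opening"])
snap("w30")
crop("pics/w30.png","pics/w30a.png",190,100,350,240,4.5)
E
```

```text
clock: 35.52
tool_pos: [0.6118, 0.0292, 0.1679]
eef_rot: [-0.585, -0.396, 0.587, -0.396]
contact_force: [0.3, -0.5, -0.9]
opening: 0.246
pos [0.6118 0.0292 0.1679] jaw yaw -21.82 tilt [-0.0024 -0.0016]
rotvec [-0.0003  0.0024  0.0016] shift cm before-rot [ 0.89 -0.09 -0.19] after-rot [ 0.89 -0.09 -0.19]
tool y world [ 0.928 -0.371  0.   ] z [-0.371 -0.928 -0.   ]
[ 0.33734519 -0.54637536 -0.88396291] 0.2458917950657971
```

View pics/w30a.png

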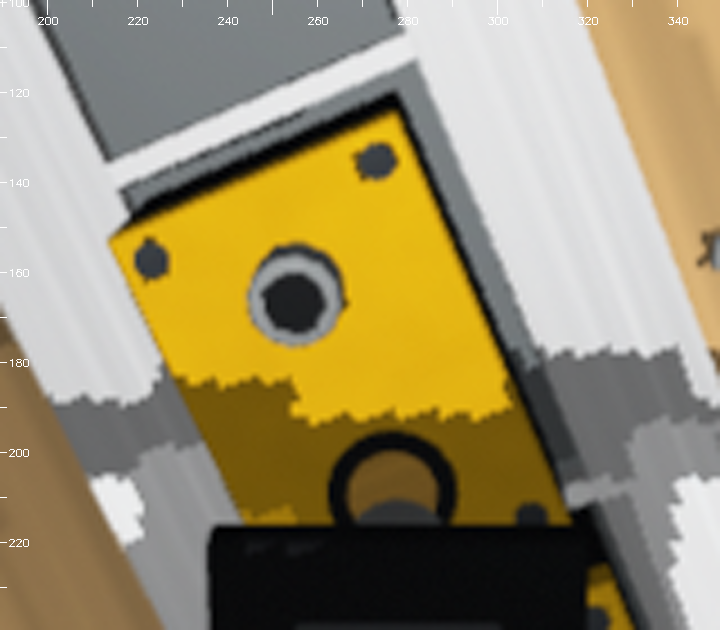

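```bash
python3 - <<'E'
from prb import *
meas("w30.json",[(110,240),(398,110)],(296,301),190,100,4.5,[(209,528),(587,528)],.168,.0495)
E
```

```text
w 0.043529304138214694 0.03923022420071047 pad [0.6117 0.0318 0.086 ] [0.6112 0.0319 0.096 ] probe [0.611  0.0301 0.152 ]
d [0.0005 0.0017 0.    ] tool cm [-0.   -0.02 -0.18]
```

```bash
python3 -m pendant '[[[0,0,0,0.2,-0.02,-0.17,1.5],[0,0,0,0.3,0,0,1.5],[0,0,0,0.25,0,0,1.5],[0,0,0,0.15,0,0,1.5],[0,0,0,0,0,0,1.5],[0,0,0,0,0,0,1.5],[0,0,0,0,0,0,1.5],[0,0,0,0,0,0,1.5],[0,0,0,0,0,0,1.5],[0,0,0,0,0,0,1.5]]]'; python3 - <<'E'
from h import *
tgt([.6116,.0313,.159],-21.8); print(r.get_state()["contact_force"],r.get_state()["opening"])
snap("w31"); snap("c31","scene")
crop("pics/w31.png","pics/w31a.png",190,100,350,240,4)
crop("pics/c31.png","pics/c31a.png",210,170,350,280,5)
E
```

```text
clock: 36.4
tool_pos: [0.6125, 0.0328, 0.1594]
eef_rot: [-0.585, -0.397, 0.586, -0.397]
contact_force: [0.4, 0.1, -0.5]
opening: 0.243
pos [0.6125 0.0328 0.1594] jaw yaw -21.69 tilt [-0.0011 -0.0003]
rotvec [0.002  0.0007 0.001 ] shift cm before-rot [ 0.04 -0.03  0.17] after-rot [ 0.04 -0.03  0.17]
tool y world [ 0.928 -0.371  0.   ] z [-0.371 -0.928 -0.   ]
[ 0.38264407  0.09599712 -0.5241896 ] 0.2433418913053978
```

View pics/c31a.png

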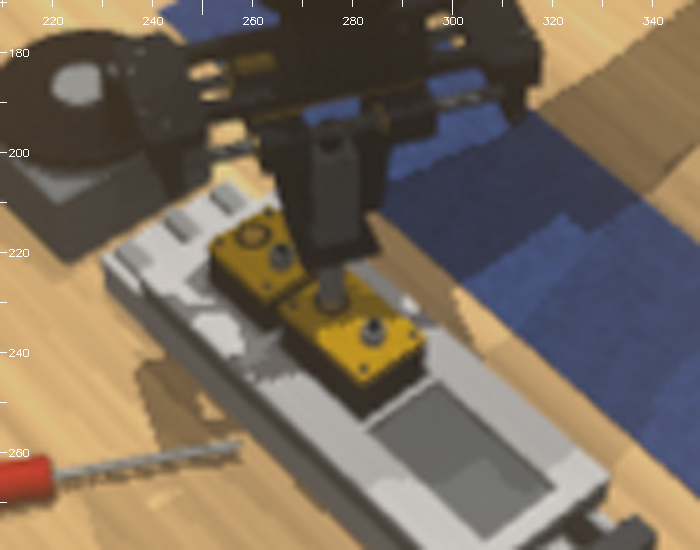

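View pics/w31a.png

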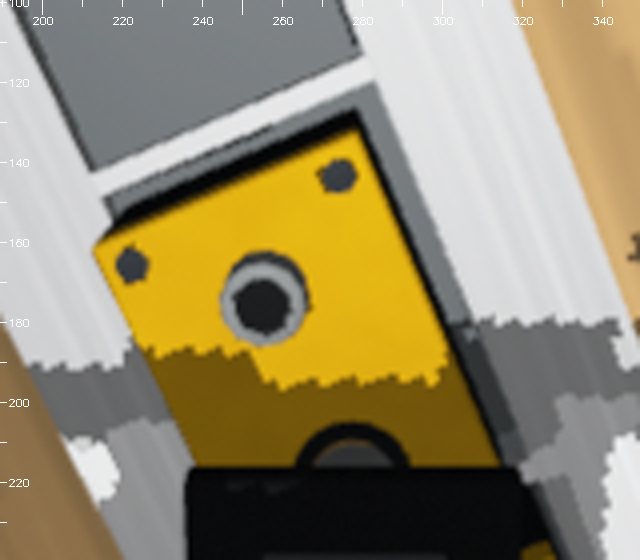

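```bash
python3 - <<'E'
from prb import *
meas("w31.json",[(93,246),(356,128)],(264,306),190,100,4,[(187,469),(522,469)],.159,.0495)
E
python3 -m pendant '[[[0,0,0,0.1,0,0.1,1.5],[0,0,0,0.08,0,0,1.5],[0,0,0,0,0,0,1.5],[0,0,0,0,0,0,1.5]]]'; python3 -m pendant '[[[0,0,0,0,0,0,1.5],[0,0,0,0,0,0,1.5]]]'; python3 -m pendant '[[[0,0,0,0,0,0,1.5],[0,0,0,0,0,0,1.5]]]';python3 -m pendant '[[[0,0,0,0,0,0,1.5],[0,0,0,0,0,0,1.5]]]'
```

```text
w 0.04334440091491111 0.03923007640529011 pad [0.6116 0.0321 0.086 ] [0.6112 0.0317 0.096 ] probe [0.6118 0.0335 0.143 ]
d [-0.0004 -0.0016  0.    ] tool cm [0.   0.03 0.17]
clock: 36.83
tool_pos: [0.6121, 0.0321, 0.1575]
eef_rot: [-0.585, -0.397, 0.585, -0.397]
contact_force: [2.3, 1.0, 1.5]
opening: 0.243
clock: 37.0
tool_pos: [0.6121, 0.0321, 0.1575]
eef_rot: [-0.585, -0.397, 0.586, -0.397]
contact_force: [1.9, 1.3, 2.4]
opening: 0.246
clock: 37.17
tool_pos: [0.6119, 0.032, 0.1574]
eef_rot: [-0.585, -0.397, 0.586, -0.397]
contact_force: [2.3, 1.2, 2.1]
opening: 0.247
clock: 37.33
tool_pos: [0.6118, 0.0319, 0.1574]
eef_rot: [-0.585, -0.397, 0.586, -0.397]
contact_force: [1.5, 0.2, 3.3]
opening: 0.248
```

```bash
python3 -m pendant '[[[0,0,0,-1.6,0,0,1.5],[0,0,0,-1.8,0,0,1.5],[0,0,0,-1.5,0,0,1.5],[0,0,0,0,-2.04,-1.88,1.5],[0,0,0,0,-2.04,-1.88,1.5],[0,0,0,0,-2.04,-1.88,1.5],[0,0,0,0,-2.04,-1.88,1.5],[0,0,0,0,-2.04,-1.88,1.5],[0,0,0,0,-2.04,-1.88,1.5],[0,0,0,0,-2.04,-1.88,1.5]]]'; python3 -m pendant '[[[0,0,0,0,-2.04,-1.88,1.5],[0,0,0,0,-2.04,-1.88,1.5],[0,0,0,0,-2.04,-1.88,1.5],[0,0,0,0,-2.04,-1.88,1.5],[0,0,0,0,-2.04,-1.88,1.5],[0,0,0,0,0,0,1.5],[0,0,0,0,0,0,1.5],[0,0,0,0,0,0,1.5],[0,0,0,0,0,0,1.5]]]'; python3 - <<'E'
from h import *
tgt([.468,.3318,.205],-21.7); print(r.get_state()["contact_force"],r.get_state()["opening"])
snap("w32"); snap("s32","side")
crop("pics/s32.png","pics/s32a.png",200,170,360,390,2.7)
crop("pics/w32.png","pics/w32a.png",180,80,380,330,3)
E
```

```text
clock: 38.17
tool_pos: [0.5257, 0.2066, 0.2056]
eef_rot: [-0.583, -0.397, 0.587, -0.396]
contact_force: [1.7, 0.2, -1.1]
opening: 0.248
clock: 38.92
tool_pos: [0.4682, 0.3297, 0.2062]
eef_rot: [-0.584, -0.396, 0.587, -0.396]
contact_force: [-0.6, -0.2, -0.0]
opening: 0.248
pos [0.4682 0.3297 0.2062] jaw yaw -21.84 tilt [-0.0026 -0.0026]
rotvec [-0.0024  0.0034  0.0014] shift cm before-rot [ 0.12 -0.1  -0.19] after-rot [ 0.12 -0.1  -0.19]
tool y world [ 0.929 -0.37   0.   ] z [-0.37  -0.929  0.   ]
[-0.6069088  -0.17608013 -0.04307753] 0.24754363920893235
```

View pics/s32a.png

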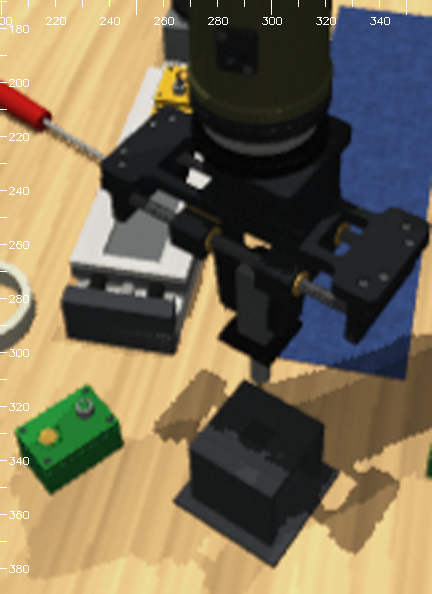

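View pics/w32a.png

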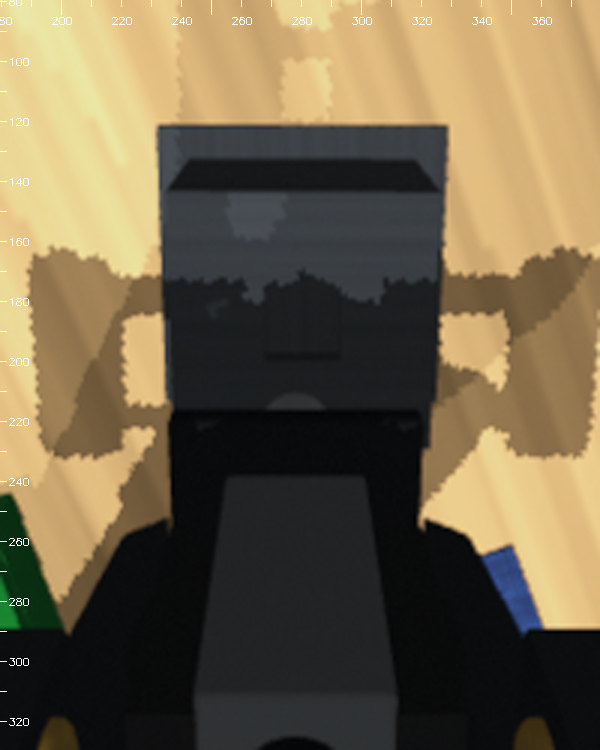

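```bash
python3 - <<'E'
from h import *
ci=load("w32.json"); g=lambda x,y,z: px2w(ci,180+x/3-.5,80+y/3-.5,z)
def c(a,b,off):
    e=b-a; w=np.linalg.norm(e); e/=w; n=np.array([e[1],-e[0],0]); print("w",round(w,4),"c",((a+b)/2+off*n).round(4),"yaw",np.degrees(np.arctan2(e[1],e[0])).round(2)); return (a+b)/2+off*n
h1=c(g(265,360,.07),g(341,360,.07),-.010)
h2=c(g(165,191,.07),g(440,191,.07),.035)
p=c(g(170,411,.1902),g(420,411,.1902),.020)
_,Q=tool()
for h in(h1,h2):
    d=h-p; d[2]=0; print(Q.inv().apply(d)*100)
E
```

```text
w 0.0203 c [0.4693 0.3307 0.07  ] yaw -21.77
w 0.0699 c [0.4692 0.3308 0.07  ] yaw -21.78
w 0.0389 c [0.4674 0.3307 0.1902] yaw -21.76
[-0.00042392  0.17758328 -0.07015696]
[-0.00040009  0.15694098 -0.07238853]
```

```bash
python3 -m pendant '[[[0,0.003,0.001,0.5,0.05,-0.1,1.5],[0,0,0,1.5,0,0,1.5],[0,0,0,1.7,0,0,1.5],[0,0,0,1,0,0,1.5],[0,0,0,0,0,0,1.5],[0,0,0,0,0,0,1.5],[0,0,0,0,0,0,1.5],[0,0,0,0,0,0,1.5]]]'; python3 - <<'E'
from h import *
tgt([.468,.3318,.092],-21.7); print(r.get_state()["contact_force"],r.get_state()["opening"])
snap("w33"); snap("s33","side"); snap("c33","scene")
crop("pics/s33.png","pics/s33a.png",250,250,350,390,4)
crop("pics/c33.png","pics/c33a.png",360,200,460,320,5)
crop("pics/w33.png","pics/w33a.png",180,80,380,330,3)
E
```

```text
clock: 39.68
tool_pos: [0.4693, 0.333, 0.1604]
eef_rot: [0.586, 0.398, -0.584, 0.396]
contact_force: [0.9, -0.2, -1.0]
opening: 0.248
pos [0.4693 0.333  0.1604] jaw yaw -21.7 tilt [0.0015 0.0031]
rotvec [-0.     -0.0034 -0.0002] shift cm before-rot [ 6.84 -0.08  0.19] after-rot [ 6.84 -0.07  0.16]
tool y world [ 0.929 -0.37   0.   ] z [-0.37  -0.929  0.   ]
[ 0.87651349 -0.213528   -1.00220958] 0.24783483009876614
```

View pics/s33a.png

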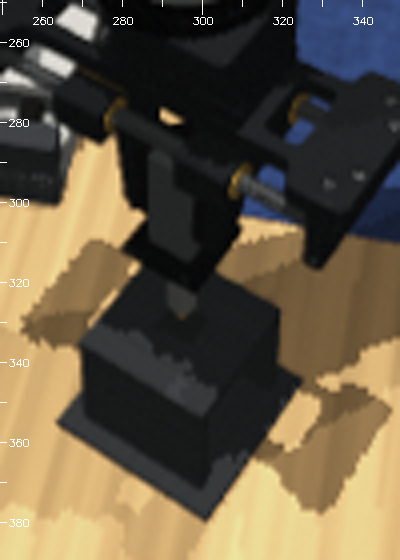

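View pics/w33a.png

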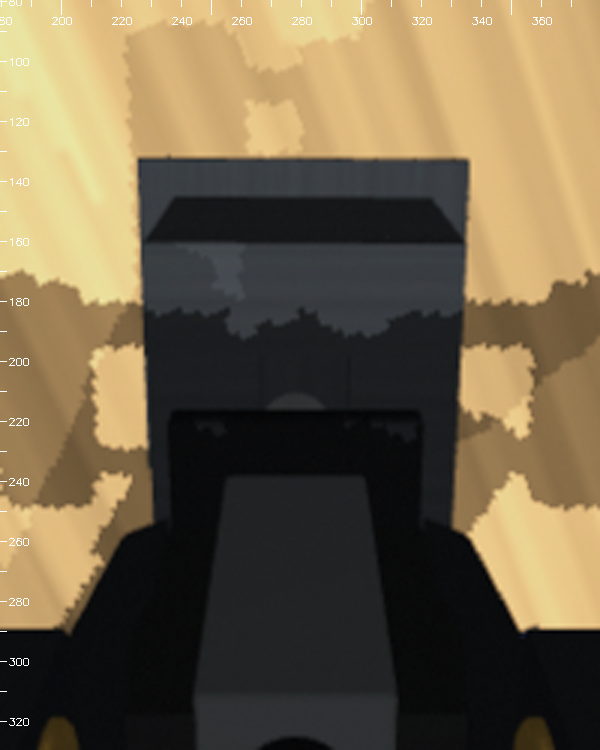

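View pics/c33a.png

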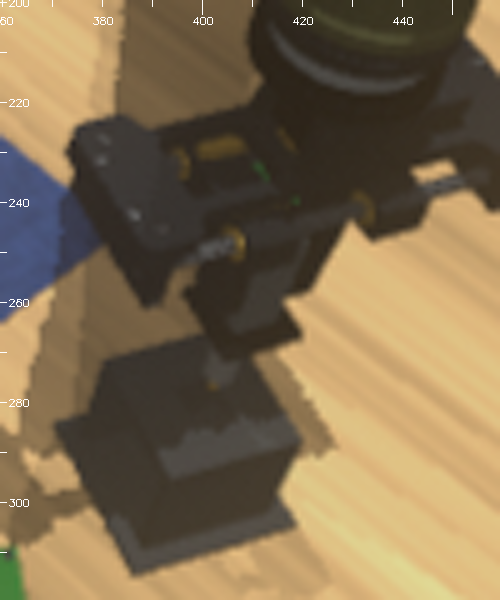

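```bash
python3 - <<'E'
from h import *
ci=load("w33.json"); g=lambda x,y,z: px2w(ci,180+x/3-.5,80+y/3-.5,z)
def c(a,b,off):
    e=b-a; w=np.linalg.norm(e); e/=w; n=np.array([e[1],-e[0],0]); print("w",round(w,4),"c",((a+b)/2+off*n).round(4),"yaw",np.degrees(np.arctan2(e[1],e[0])).round(2)); return (a+b)/2+off*n
h2=c(g(147,242,.07),g(463,242,.07),.035)
p=c(g(170,411,.144),g(420,411,.144),.020)
_,Q=tool()
d=h2-p; d[2]=0; print(Q.inv().apply(d)*100)
E
```

```text
w 0.0684 c [0.4694 0.3308 0.07  ] yaw -21.66
w 0.039 c [0.4685 0.334  0.144 ] yaw -21.66
[-0.00080432  0.20837361  0.25878714]
```

```bash
python3 - <<'E'
from h import *
crop("pics/w24.png","pics/w24a.png",200,130,370,260,4.5)
E
```

```text
(no output)
```

View pics/w24a.png

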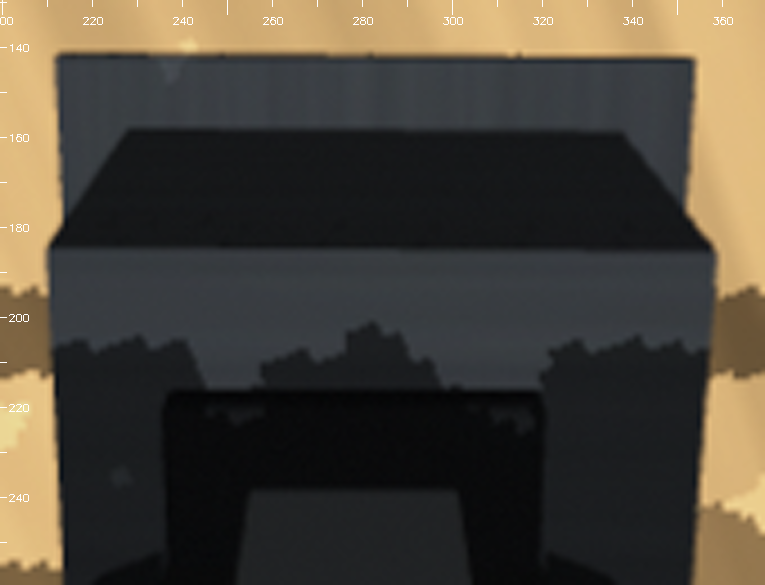

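```bash
python3 - <<'E'
from h import *
ci=load("w24.json"); g=lambda x,y,z: px2w(ci,200+x/4.5-.5,130+y/4.5-.5,z)
def c(a,b,off):
    e=b-a; w=np.linalg.norm(e); e/=w; n=np.array([e[1],-e[0],0]); print("w",round(w,4),"c",((a+b)/2+off*n).round(4),"yaw",np.degrees(np.arctan2(e[1],e[0])).round(2)); return (a+b)/2+off*n
h2=c(g(49,248,.07),g(715,250,.07),.035)
p=c(g(165,392,.076),g(542,392,.076),.020)
_,Q=tool()
d=h2-p; d[2]=0; print(Q.inv().apply(d)*100)
E
```

```text
w 0.0696 c [0.4694 0.3305 0.07  ] yaw -21.82
w 0.0391 c [0.4672 0.3328 0.076 ] yaw -21.63
[-0.00040729  0.28629765  0.12862166]
```

```bash
python3 -m pendant '[[[0,-0.003,0,0,0.2,0.22,1.5],[0,0,0,0.5,0,0,1.5],[0,0,0,1,0,0,1.5],[0,0,0,0.8,0,0,1.5],[0,0,0,0,0,0,1.5],[0,0,0,0,0,0,1.5],[0,0,0,0,0,0,1.5]]]'; python3 - <<'E'
from h import *
tgt([.4702,.3305,.092],-21.7); print(r.get_state()["contact_force"],r.get_state()["opening"])
snap("w34"); crop("pics/w34.png","pics/w34a.png",180,120,380,280,4)
E
```

```text
clock: 40.42
tool_pos: [0.4697, 0.3299, 0.1363]
eef_rot: [-0.585, -0.397, 0.586, -0.397]
contact_force: [-0.3, -0.0, -0.3]
opening: 0.247
pos [0.4697 0.3299 0.1363] jaw yaw -21.69 tilt [-0.0013 -0.001 ]
rotvec [0.0001 0.0014 0.0009] shift cm before-rot [ 4.43  0.03 -0.08] after-rot [ 4.43  0.03 -0.07]
tool y world [ 0.929 -0.37   0.   ] z [-0.37  -0.929  0.   ]
[-0.2932485  -0.02008414 -0.25785111] 0.24725420608589277
```

View pics/w34a.png

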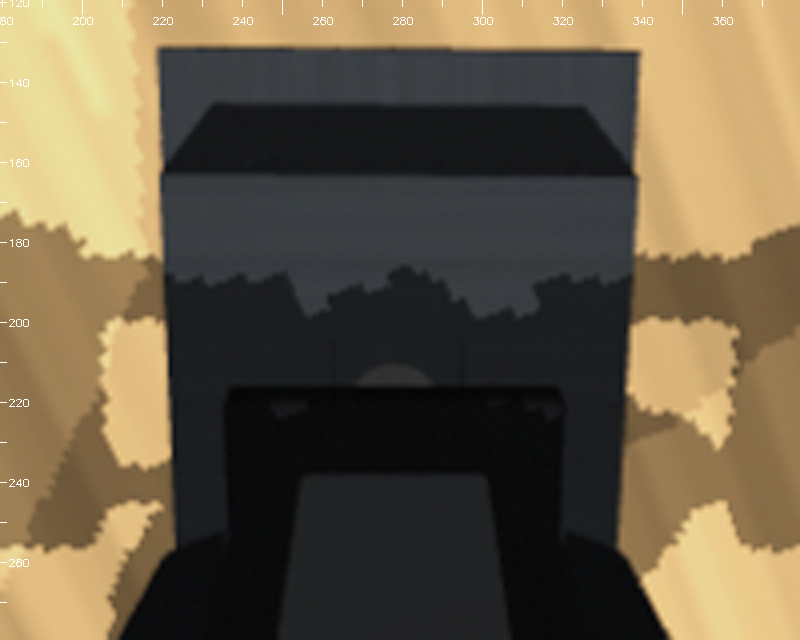

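```bash
python3 -m pendant '[[[0,0,0,1,0.03,-0.03,1.5],[0,0,0,1,0,0,1.5],[0,0,0,1,0,0,1.5],[0,0,0,0.7,0,0,1.5],[0,0,0,0,0,0,1.5],[0,0,0,0,0,0,1.5]]]'; python3 - <<'E'
from h import *
tgt([.4702,.3305,.092],-21.7); print(r.get_state()["contact_force"],r.get_state()["opening"])
E
python3 -m pendant '[[[0,0,0,0.4,0,0,1.5],[0,0,0,0.2,0,0,1.5],[0,0,0,0,0,0,1.5],[0,0,0,0,0,0,1.5]]]'; python3 - <<'E'
from h import *
tgt([.4702,.3305,.092],-21.7); print(r.get_state()["contact_force"],r.get_state()["opening"])
snap("w35"); crop("pics/w35.png","pics/w35a.png",180,120,380,280,4)
E
```

```text
clock: 40.97
tool_pos: [0.4697, 0.3298, 0.0987]
eef_rot: [-0.584, -0.397, 0.586, -0.397]
contact_force: [-0.3, -0.5, -0.9]
opening: 0.245
pos [0.4697 0.3298 0.0987] jaw yaw -21.7 tilt [-0.0023 -0.0016]
rotvec [0.0001 0.0024 0.0015] shift cm before-rot [ 0.67  0.02 -0.09] after-rot [ 0.67  0.02 -0.09]
tool y world [ 0.929 -0.37   0.   ] z [-0.37  -0.929  0.   ]
[-0.3359856  -0.45736668 -0.92861581] 0.2452556514189955
clock: 41.3
tool_pos: [0.4701, 0.3301, 0.0936]
eef_rot: [-0.585, -0.397, 0.586, -0.397]
contact_force: [-0.1, 0.3, -0.8]
opening: 0.245
pos [0.4701 0.3301 0.0936] jaw yaw -21.69 tilt [-0.0009 -0.0006]
rotvec [0.0001 0.0009 0.0006] shift cm before-rot [ 0.16 -0.   -0.04] after-rot [ 0.16 -0.   -0.04]
tool y world [ 0.929 -0.37   0.   ] z [-0.37  -0.929  0.   ]
[-0.09729378  0.3194193  -0.84835904] 0.24509519808718874
```

View pics/w35a.png

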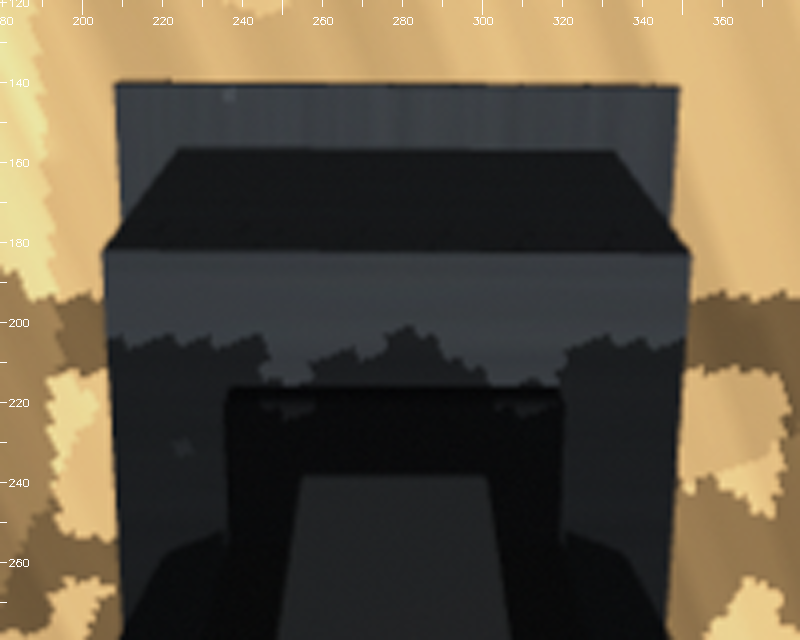

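Centred, about 1 mm above the seat. Lower a touch, release, back off straight up.

```bash
python3 -m pendant '[[[0,0,0,0.12,0,0,1.5],[0,0,0,0,0,0,1.5],[0,0,0,0,0,0,4.5],[0,0,0,0,0,0,4.5],[0,0,0,0,0,0,4.5],[0,0,0,0,0,0,5.5],[0,0,0,0,0,0,5.5],[0,0,0,0,0,0,5.5]]]'; python3 -m pendant '[[[0,0,0,-1,0,0,5.5],[0,0,0,-2,0,0,5.5],[0,0,0,-2,0,0,5.5],[0,0,0,-2,0,0,5.5],[0,0,0,-2.5,0,0,5.5],[0,0,0,-2.5,0,0,5.5],[0,0,0,-2,0,0,5.5],[0,0,0,0,0,2.5,5.5],[0,0,0,0,0,3,5.5],[0,0,0,0,0,3,5.5]]]'; python3 - <<'E'
from h import *
tgt([.4702,.3305,.092],-21.7)
snap("w36"); snap("s36","side"); snap("c36","scene")
crop("pics/s36.png","pics/s36a.png",180,140,380,390,2.3)
E
```

```text
clock: 42.02
tool_pos: [0.47, 0.3301, 0.0924]
eef_rot: [-0.585, -0.397, 0.586, -0.397]
contact_force: [0.5, 0.2, 0.5]
opening: 0.627
clock: 42.85
tool_pos: [0.4385, 0.2508, 0.2336]
eef_rot: [0.585, 0.397, -0.585, 0.397]
contact_force: [-0.3, -0.2, -0.3]
opening: 0.625
pos [0.4385 0.2508 0.2336] jaw yaw -21.62 tilt [0.0007 0.0005]
rotvec [ 0.0014 -0.0007 -0.0005] shift cm before-rot [14.16  0.   -8.57] after-rot [14.16 -0.   -8.58]
tool y world [ 0.929 -0.37   0.   ] z [-0.37  -0.929  0.   ]
```

View pics/w36.png

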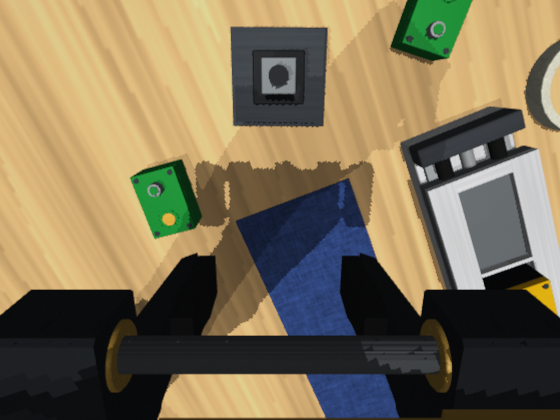

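View pics/s36.png

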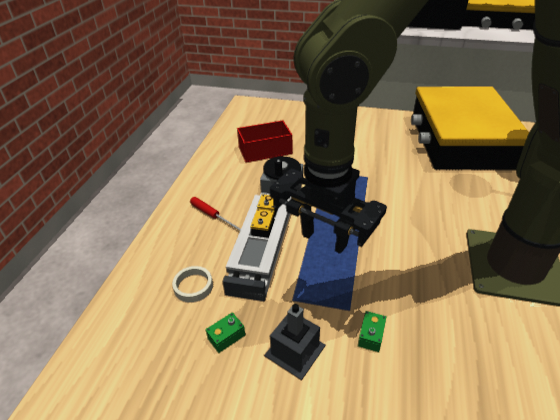

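View pics/c36.png

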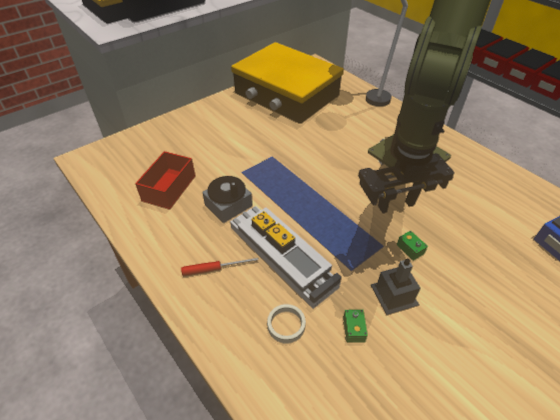

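```bash
python3 - <<'E'
from h import *
crop("pics/c36.png","pics/c36a.png",220,200,430,320,3.8)
crop("pics/w36.png","pics/w36a.png",220,20,340,140,5)
ci=load("w36.json"); 
E
```

```text
(no output)
```

View pics/c36a.png

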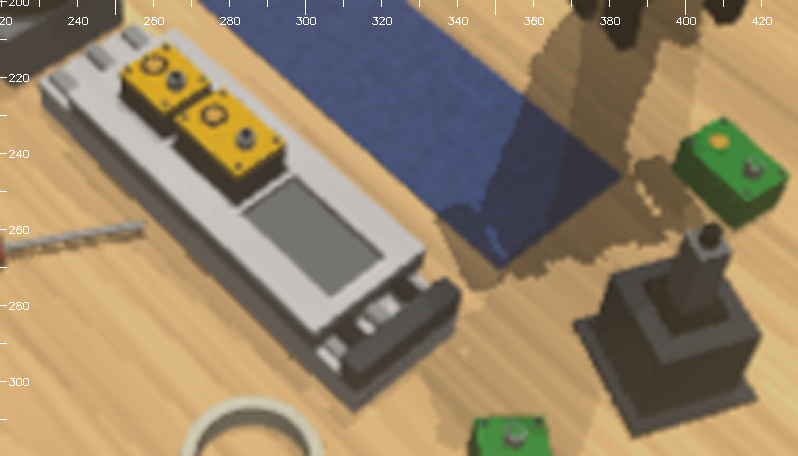

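View pics/w36a.png

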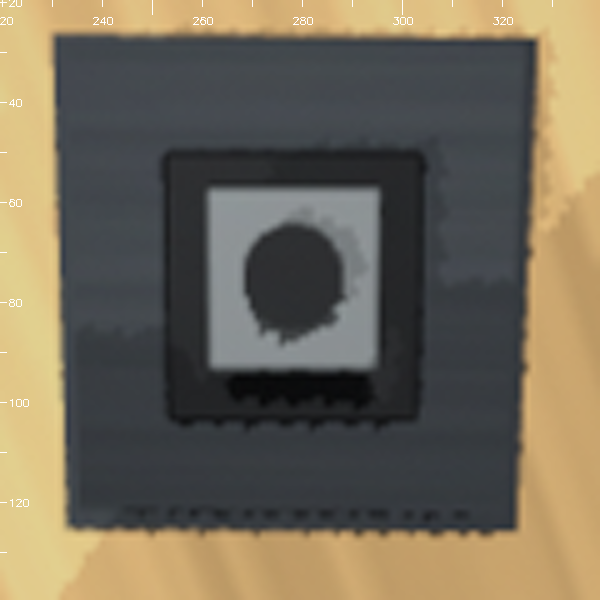

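```bash
python3 -m pendant '[[[0,0,0,-1,0,0,5.5],[0,0,0,0,0,0,5.5],[0,0,0,0,0,0,5.5],[0,0,0,0,0,0,5.5]]]'; python3 - <<'E'
from plant import r
print(r.finish_job())
E
```

```text
clock: 43.33
tool_pos: [0.439, 0.2521, 0.2424]
eef_rot: [-0.585, -0.397, 0.585, -0.397]
contact_force: [-0.9, 0.5, 0.6]
opening: 0.627
the job is handed in; nothing more can be done
None
```

The job is handed in at 43 s, every step done in order. The hand-in reports no verdict, so what follows is from my own checks.

- **Modules:** Only the short and medium modules were on the mat. The long one was absent, and I left the two green look-alikes alone. I laid both modules in their nests, within about 2 mm of centre by the wrist camera. That camera also showed them flat before winding and again at the stop.
- **Carriage:** I wound the handwheel about four turns clockwise until it blocked, with the force at the crank rising to about 23 N. The camera measured about 59.4 mm of travel, give or take a millimetre or so.
- **Probing:** I pressed the short pad (about 2 N), then the medium pad, each for over 0.5 s and about 2 mm or less off centre. On the medium pad the force reading stayed within its noise at first. I pressed about 2 mm deeper without lifting, and it then read a clear 3 to 4 N.
- **Probe:** It is back in its stand, upright and centred with its collar on the plate. It had been about 3 mm off centre in the hole after I gripped it there, so I centred it on the hole by camera when putting it back.
- **End state:** The last pictures show the modules in their nests, the carriage at the stop and the gripper clear of everything. The tape roll, screwdriver and red bin are where they started.

Two readings did not fully agree. The measured tool pose jitters by 1 to 2 mm, and the camera and arm readings differed by about as much, so I aligned by camera. The medium module also lay just inside the arm's near reach limit, so the fingers closed about 6 mm off centre and drew it in as they shut.

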